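Fetch the jar from behind the bottle and the carton

ROBOT

A 6-joint arm with a two-finger parallel gripper is mounted at the origin on a cart in front of the work surface, level with it; the furniture and walls round the work are solid. World frame = base frame: x ahead of the robot, y to its left, z up, the work surface at z = 0. Lengths are in m, angles in degrees, forces in N, time in s.
With the tool pointing down it reaches from about 0.4 to 0.825 m from the base axis. Payload 7 kg.
Tool frame: the origin (TCP) lies midway between the tips of the shut fingers; the grasp point (between the pads) lies 19 mm behind it; z points along the fingers, y is the line along which they close (so a half turn about z gives the same grasp; the last joint's range is limited). The gripper opens to 88 mm and grips with 3 to 60 N. Pads are 19 mm wide; open, the fingers measure 130 mm over their backs; the gripper's body (78 mm by 193 mm) begins 47 mm behind the grasp point.
Start: joints at [-51.159, 20.546, 0.682, 0, -70.136, -16.507], TCP at [0.256, -0.624, 0.194] pointing down, gripper open.
Joint ranges: [-176.03, 176.03], [-82.01, 121.73], [-58.28, 71.71], [-173.87, 95.51], [-174.79, -0.11], [-173.66, 173.66]. Speed limits (degrees/s): [136.94, 136.94, 172.46, 180, 180, 180].

INTERFACE

Orientations are given as [roll, pitch, yaw] about the fixed x, y, z axes, in that order (R = Rz(yaw) Ry(pitch) Rx(roll)).
In Python, from plant import ctrl gives the robot as it stands. The module is installed in compiled form; this text tells all that it offers.
- The arm moves only by the tool send_rows, never from a script. Its argument "plan" is a list that holds one entry, the list of rows, each a list of 6 numbers: the shift along the tool's x, y, z in a scale on which 1.0 is 100 cm, then the turn, a rotation vector about the tool's x, y, z in a scale on which 1.0 is 4 rad. A call has 1 to 8 rows; each row is the pose to reach, as a shift and turn from the pose commanded when the call began, along the tool's axes at that moment; what a row does not reach only later rows make up. A row lasts 1/12 s, in which the tool goes at most 41.7 mm and 7.16 degrees, less where a joint would pass 70% of its speed; a pose out of reach is approached as far as the arm can. No shift or turn number may pass 1 either way. A call with a gripper value outside its range is refused whole. "fingers" is the opening, from 0 (shut) to 1 (fully open), set as the call begins (left out, the last holds). The fingers move at their own pace and stop on an object; the grip force is fixed at half the most. Time passes only in rows, so rows that repeat a pose let the fingers close. It gives the time, the measured TCP pose, the force, the opening and the grip force at its end, in the units of the state.
- ctrl.get_obs(): the state, without advancing time (a new reading comes with each control period).
- ctrl.snapshot(name): name is "scene" or "top" or "wrist"; returns a dict with "img" (420x560x3 uint8, red, green, blue), "K" (3x3 intrinsics, pixels), "pose" (4x4, takes a point from camera to world coordinates). Camera axes: x right, y down, z forward; pixel columns grow to the right and rows downward; lengths in m; the calibration is good to about 2 mm. The wrist camera is an equidistant fisheye: a pixel r from the principal point sees the ray r / f radians off the axis. A picture is of the moment at which its call begins. There is no depth.
- ctrl.close_job(): hands the job in; it is judged then, once.
The state is a dict: "clock": time; "joint_pos": joint angles; "qvel": joint speeds; "tau": joint torques, N m; "tool_pos": TCP position; "orientation": TCP orientation; "force": force on the tool from outside, world axes, zero at the start; "moment": the same for the moment, N m; "opening": finger opening in m; "gripper_force": force on a finger pad.
Only numpy, scipy, OpenCV 4.12 (cv2) and the standard library are available. Lean on these libraries where they do the work, as an engineer would, in place of code of your own. Each camera call takes 0.05 s, during which the arm holds its last target. There are 200 camera calls.

TASK

Fetch the jar with the beige cap from its white bay: first move the blue-capped bottle and the small carton that stand in front of it onto the dark mat, then stand the jar in the middle of the round white plate, and only after that put the bottle back in the middle of its place on the blue pad and the carton back in its place on the green pad, square to the pad as it stood. Keep all three upright, and leave the two small vials where they are.

Things in the scene. Friction and masses are not known exactly. Their poses are not given: they have to be found in the camera images.
- bottle: Round white bottle with a blue screw cap, 49 mm diameter, straight-sided up to 66 mm height, then a sloping shoulder (slippery to grip) to 94 mm, cap 35 mm diameter, 110 mm tall overall, 0.13 kg nominal, loose. Origin: centre of its underside, z up. Starts upright on the middle of the blue pad.
- carton: Small upright white and teal carton, 30 (its x) x 38 (its y) x 78 mm tall, 0.06 kg nominal, loose. Origin: centre of its underside, z up. Starts upright on the green pad, its x along the pad's x within 0.08 rad. Grasp it across its x (30 mm).
- jar: Squat round jar with a beige cap: body 45 mm diameter, straight-sided up to 35 mm, shoulder to 48 mm, cap 28 mm diameter, 58 mm tall overall, 0.09 kg nominal, loose. Origin: centre of its underside, z up. Starts in the bay at the bay's origin, 3 mm above the worktop. Must go to the middle of the plate.
- bay: White three-walled bay, fixed, open on its -x side (to the robot). Origin: where the jar stands, at worktop level; floor 3 mm thick. Walls 50 high, 5 thick; side walls' inner faces at y = -30 and +30, from x = 0 to 57; back wall's inner face at x = +52 mm. Beside the jar are 7.5 mm, behind it 29 mm: grasp it across the bay's x, with the space in front of it empty.
- blue_pad: Fixed blue pad, 2 mm thick, the bottle's home: 53 mm before the jar's place in the bay's x and 27 mm to one side (varies); axes parallel to the bay's. Origin at worktop level where the bottle's centre belongs; the pad reaches 42 mm from it to -x, 26 mm to +x and 26 mm to each y side; a raised line (to 3.5 mm) marks its front edge.
- green_pad: Fixed green pad of the same shape as the blue one and next to it, 54 mm between their origins, axes parallel to the bay's; the carton's home. Origin at worktop level at the point where the carton's centre belongs, top 2 mm up.
- mat: Dark rubber mat lying flat, fixed, 170 (x) x 96 (y) x 3 mm: the side area where bottle and carton wait. Origin: centre of its underside; top 3 mm up. It may lie left or right of the bay.
- plate: Round white ceramic plate, fixed, flat, 84 mm diameter, 5 mm thick: the jar's target. Origin: centre of its underside; top 5 mm up. It lies on the other side of the bay from the mat.
- red_vial: Bystander: small vial with a red cap, 23 mm diameter, 46 mm tall, loose, stands nearer to the robot than the bay. Origin: centre of its underside. Leave it alone.
- green_vial: Bystander: small vial with a green cap, 25 mm diameter, 52 mm tall, loose, stands at the back right. Origin: centre of its underside. Leave it alone.
Mind the look-alikes: they are no part of the job. Leave any orange or purple look-alike of the carton alone.

How it is judged (in metres and radians):
On the way, in this order (a step that is already met when the one before it is completed fails the run):
1. bottle and carton stand released on the mat while the jar is still in its bay (z of bottle in the frame of mat between -0.002 and 0.009 m and angle between each of bottle, carton's own z axis and vertical below 0.12 rad and linear speed of each of bottle, carton below 0.03 m/s and contact force between the fingers and bottle below 0.3 N and x of bottle in the frame of mat between -0.085 and 0.085 m and y of bottle in the frame of mat between -0.048 and 0.048 m and z of carton in the frame of mat between -0.002 and 0.009 m and contact force between the fingers and carton below 0.3 N and x of carton in the frame of mat between -0.085 and 0.085 m and y of carton in the frame of mat between -0.048 and 0.048 m and horizontal distance between jar and bay below 0.02 m), for 0.2 s.
2. the jar stands released on the middle of the plate while bottle and carton still wait on the mat (z of jar in the frame of plate between 0 and 0.011 m and angle between each of jar, bottle, carton's own z axis and vertical below 0.12 rad and linear speed of each of jar, bottle, carton below 0.03 m/s and contact force between the fingers and jar below 0.3 N and horizontal distance between jar and plate below 0.015 m and z of bottle in the frame of mat between -0.002 and 0.009 m and contact force between the fingers and bottle below 0.3 N and x of bottle in the frame of mat between -0.085 and 0.085 m and y of bottle in the frame of mat between -0.048 and 0.048 m and z of carton in the frame of mat between -0.002 and 0.009 m and contact force between the fingers and carton below 0.3 N and x of carton in the frame of mat between -0.085 and 0.085 m and y of carton in the frame of mat between -0.048 and 0.048 m), for 0.2 s.
At the end, for the whole second after the job is handed in: The jar stands upright on the plate within 15 mm of its centre; the bottle stands upright on the blue pad and the carton on the green pad, each within 15 mm of the pad's origin, the carton square to its pad within 0.3 rad (either way round); all released and at rest (z of jar in the frame of plate between 0 and 0.011 m and angle between each of jar, bottle, carton's own z axis and vertical below 0.12 rad and linear speed of each of jar, bottle, carton below 0.03 m/s and contact force between the fingers and jar below 0.3 N and horizontal distance between jar and plate below 0.015 m and z of bottle in the frame of blue_pad between -0.003 and 0.008 m and contact force between the fingers and bottle below 0.3 N and horizontal distance between bottle and blue_pad below 0.015 m and z of carton in the frame of green_pad between -0.003 and 0.008 m and contact force between the fingers and carton below 0.3 N and horizontal distance between carton and green_pad below 0.015 m and angle between the x axis of carton and the x axis of green_pad, either way round below 0.3 rad); the robot touches nothing.
It fails at once if a vial is moved by more than 20 mm (distance of any of red_vial, green_vial from where it was at the start of the episode above 0.02 m).
It fails at once if bottle, carton or jar is tipped by more than 0.6 rad (angle between any of bottle, carton, jar's own z axis and vertical above 0.6 rad).
It also fails if it takes over 125 s, if anything falls off the work surface, if the arm or the gripper's body presses on something with over 40 N, if the wrist force passes 120 N, or if a joint passes its speed limit or range.

## Working session

There is one attempt and no reset: what is moved stays moved. The work goes in short steps, Python scripts to look and compute and a tool call to move; the robot and the scene stay as the last step left them, time stands still between calls to the robot, and variables do not carry over. Pictures are saved under pics/ and viewed, at most 14 in all, crops included, and the job is handed in when it is done.

Besides the shell and the picture viewer there is one more tool, called after ">>>" as name([rows], argument=value, ...), one row to a line, values as JSON. send_rows: Moves the arm, as the interface text tells. Its arguments: {"type":"object","properties":{"plan":{"type":"array","items":{"type":"array","items":{"type":"array","items":{"type":"number"}}}},"fingers":{"type":"number"}},"required":["plan"]}

```bash
mkdir -p pics; cat > h.py <<'E'
import numpy as np, cv2
from plant import ctrl
from scipy.spatial.transform import Rotation as R
def snap(n,f=None):
    s=ctrl.snapshot(n)
    if f: cv2.imwrite('pics/'+f,cv2.cvtColor(s['img'],cv2.COLOR_RGB2BGR))
    return s
E
python3 - <<'E'
from h import *
for n in ('scene','top'):
    s=snap(n,n+'0.png'); print(n,s['K'].round(1).tolist(),s['pose'].round(3).tolist())
    np.savez(n+'0.npz',**s)
o=ctrl.get_obs(); print(o)
E
```

```text
scene [[534.5, 0.0, 278.1], [0.0, 534.5, 208.6], [0.0, 0.0, 1.0]] [[-0.831, -0.339, 0.441, 0.107], [-0.556, 0.476, -0.682, 0.893], [0.021, -0.812, -0.584, 0.674], [0.0, 0.0, 0.0, 1.0]]
top [[391.8, 0.0, 282.5], [0.0, 391.8, 210.9], [0.0, 0.0, 1.0]] [[0.019, -0.988, 0.152, 0.432], [-1.0, -0.019, 0.006, 0.182], [-0.003, -0.152, -0.988, 0.864], [0.0, 0.0, 0.0, 1.0]]
{'clock': 0.1, 'joint_pos': array([-5.11577914e+01,  2.05875122e+01,  6.39239596e-01, -1.77324413e-02,
       -7.01363488e+01, -1.65077014e+01]), 'qvel': array([ 0.12684398, -0.0133614 ,  0.10916036,  0.1479981 , -0.00583354,
        0.10080144]), 'tau': array([-1.55629525e-03, -5.84161663e+01,  2.93749702e+01,  7.01544374e+00,
        1.01259223e-02, -6.89319177e-05]), 'tool_pos': array([ 0.25630264, -0.62391975,  0.19351603]), 'orientation': array([ 1.79914129e+02, -8.06346035e-03, -1.57671524e+02]), 'force': array([ 0.17443984, -0.64375897,  0.15943773]), 'moment': array([-0.01133351, -0.01057292, -0.04355703]), 'gripper_force': 0.0, 'opening': 0.08777258113082716}
```

View pics/scene0.png

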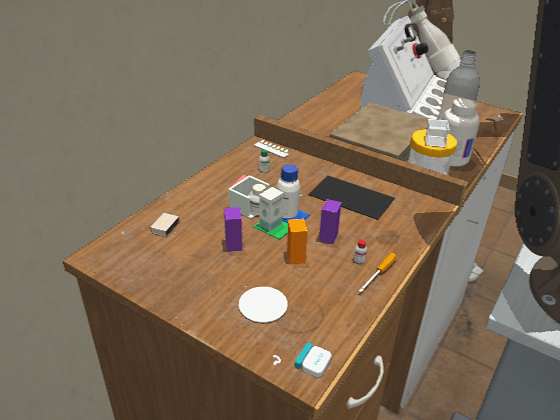

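View pics/top0.png

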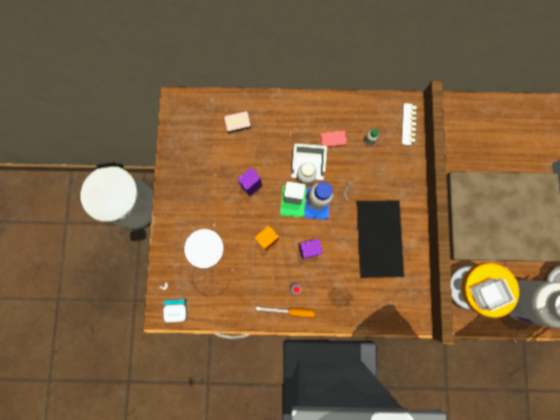

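The scene view shows the bay, bottle and carton around (265,200), the mat at (350,197) and the plate at (263,304). Two purple look-alikes stand at (233,230) and (330,222), and an orange one at (297,242). In the top view the jar is at (308,172), bottle (321,193), carton (294,193), mat (380,238), plate (204,248), red vial (296,289) and green vial (373,136).

```bash
cat >> h.py <<'E'
def ray(s,p):
    K,T=s['K'],s['pose']; d=T[:3,:3]@np.linalg.inv(K)@[p[0],p[1],1]; return T[:3,3],d/np.linalg.norm(d)
def onz(s,p,z):
    o,d=ray(s,p); return o+d*(z-o[2])/d[2]
def tri(a,p,b,q):
    o1,d1=ray(a,p);o2,d2=ray(b,q)
    t=np.linalg.lstsq(np.c_[d1,-d2],o2-o1,rcond=None)[0]
    A,B=o1+d1*t[0],o2+d2*t[1]; return (A+B)/2,np.linalg.norm(A-B)
def blobs(img,lo,hi,roi,amin=20):
    h=cv2.cvtColor(img,cv2.COLOR_RGB2HSV); m=cv2.inRange(h,np.array(lo),np.array(hi))
    k=np.zeros_like(m); x0,y0,x1,y1=roi; k[y0:y1,x0:x1]=255; m&=k
    n,l,st,c=cv2.connectedComponentsWithStats(m)
    return [(c[i],st[i],(l==i).astype(np.uint8)) for i in range(1,n) if st[i,4]>=amin]
E
python3 - <<'E'
from h import *
S={n:dict(np.load(n+'0.npz')) for n in('scene','top')}
roi={'scene':(130,130,460,400),'top':(155,90,425,330)}
col={'blue':((100,120,40),(125,255,255)),'green':((45,120,40),(80,255,255)),'purple':((128,100,30),(155,255,255)),'orange':((8,200,170),(18,255,255)),'black':((0,0,0),(179,120,45)),'white':((0,0,170),(179,50,255)),'red':((172,120,80),(179,255,255))}
for n in S:
  for c,(lo,hi) in col.items():
    for b in blobs(S[n]['img'],lo,hi,roi[n]): print(n,c,b[0].round(1),b[1])
for n,(x0,y0,x1,y1) in {'scene':(205,140,355,270),'top':(235,110,345,265)}.items():
    im=cv2.cvtColor(S[n]['img'][y0:y1,x0:x1],cv2.COLOR_RGB2BGR); f=min(800/(x1-x0),600/(y1-y0)); f=int(f*2)/2; print(n,f)
    S[n]['c']=cv2.resize(im,None,fx=f,fy=f,interpolation=cv2.INTER_CUBIC); cv2.imwrite(f'pics/{n}c.png',S[n]['c'])
E
```

```text
scene blue [288.9 172.7] [281 165  17  17 233]
scene blue [300.5 215.1] [290 210  20   9  87]
scene green [263.9 152.7] [262 150   5   7  30]
scene green [275.1 229.8] [254 221  34  18 268]
scene purple [329.5 220.7] [319 199  23  45 724]
scene purple [232.9 228.5] [224 207  18  45 684]
scene orange [386.6 264.9] [381 260  12  10  21]
scene black [171.5 226.6] [166 219  12  15  35]
scene white [434.7 140.4] [426 131  19  16 192]
scene white [271.1 148.4] [254 140  35  17 187]
scene white [263.4 158. ] [260 156   9   5  29]
scene white [248.1 189.3] [229 176  40  26 194]
scene white [280.1 189.3] [259 178  41  22 374]
scene white [258.5 186.8] [252 184  14   7  74]
scene white [164.3 221.6] [150 213  28  18 229]
scene white [360.3 248.7] [356 246  11   5  26]
scene white [369.  280.7] [359 270  21  22  63]
scene white [262.6 303.9] [ 239  287   49   35 1359]
scene white [316.5 359.1] [302 346  30  27 507]
scene white [276.5 359.5] [273 355   8  10  42]
scene white [375.4 377.5] [359 356  24  44 160]
top blue [323.2 190.5] [315 183  17  16 211]
top blue [315.9 211.9] [305 200  24  19 259]
top green [374.5 132.1] [372 129   6   7  33]
top green [292.  207.1] [281 186  25  31 373]
top purple [249.6 181. ] [238 168  23  27 383]
top purple [310.5 248.2] [300 239  22  19 318]
top orange [266.1 236.9] [255 225  24  24  91]
top orange [301.5 312.7] [289 308  27  10 185]
top black [379.6 238.7] [ 358  202   45   75 2999]
top white [407.2 123.8] [402 104  13  41 405]
top white [237.1 121.6] [226 113  23  17 140]
top white [308.1 163. ] [292 144  35  38 908]
top white [294.3 190. ] [284 182  21  17 280]
top white [320.1 198.6] [312 188  21  16  78]
top white [203.4 248.1] [ 184  229   39   39 1196]
top white [174.3 312.9] [164 305  22  17 352]
top white [270.3 309.2] [256 307  32   5  68]
scene 4.5
top 3.5
```

View pics/topc.png

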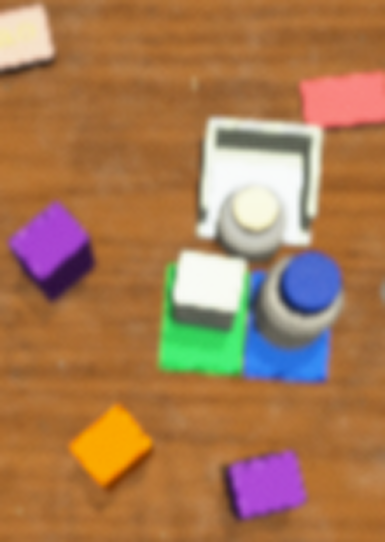

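View pics/scenec.png

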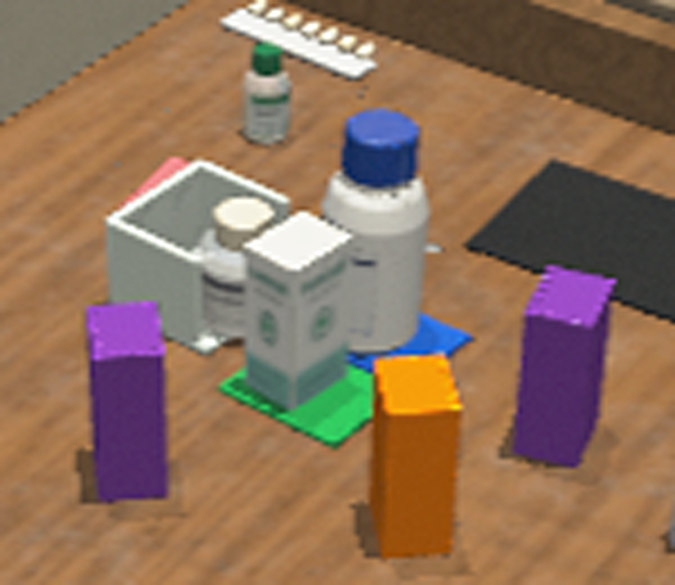

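The top crop shows the carton's top face centred at crop (211,279), bottle cap (310,280), jar cap (257,207), and the pads' front edge running from (160,371) to (327,380). In the scene crop the tops are the bottle cap at (381,130), jar cap (244,216) and carton top (300,241).

```bash
python3 - <<'E'
from h import *
S={n:dict(np.load(n+'0.npz')) for n in('scene','top')}; A,B=S['top'],S['scene']
t=lambda u,v:(235+u/3.5,110+v/3.5); q=lambda u,v:(205+u/4.5,140+v/4.5)
for n,a,b,z in [('bottle',t(310,280),q(381,130),.112),('jar',t(257,207),q(244,216),.061),('carton',t(211,279),q(300,241),.08),
  ('plate',(203.4,248.1),(262.6,303.9),.005),('purple1',t(53,235),q(124,330),.078),('orange',t(112,446),q(415,380),.078),('purple2',t(266,484),q(570,295),.078),
  ('redv',(296.5,289),(361,244),.046),('greenv',(374.5,132.1),(263.9,151),.052)]:
    p,e=tri(A,a,B,b); print(n,p.round(4),'gap',round(e,4),'onz top',onz(A,a,z)[:2].round(4),'scene',onz(B,b,z)[:2].round(4))
# pads, mat corner
for n,s,r in(('top',A,(340,190,420,290)),('scene',B,(295,160,400,225))):
    b=max(blobs(s['img'],(0,0,0),(179,255,60),r),key=lambda b:b[1][4]); c=cv2.findContours(b[2],0,2)[0][0]
    print(n,b[1]); R_=cv2.approxPolyDP(c,5,True)[:,0]
    P=np.array([onz(s,x,.003)[:2] for x in R_]); print('mat',P.round(3).tolist(), 'ctr',onz(s,b[0],.003).round(4))
    if n=='top': ma=b[0]
    else: print('mat tri',tri(A,ma,B,b[0]))
for s,f,pts in((A,t,{'gfl':(160,371),'gbfr':(244,375),'bfr':(327,380)}),(B,q,{'g_front':(337,445),'b_front':(472,340),'gfl':(220,385)})):
    for k,v in pts.items(): print(k,onz(s,f(*v),.0035).round(4))
E
```

```text
bottle [0.5906 0.1072 0.1098] gap 0.0003 onz top [0.5903 0.1075] scene [0.5886 0.1102]
jar [0.6465 0.1342 0.0565] gap 0.0 onz top [0.6453 0.1345] scene [0.6426 0.1397]
carton [0.5969 0.1618 0.0774] gap 0.0005 onz top [0.5966 0.162 ] scene [0.5945 0.1649]
plate [0.4787 0.3596 0.0038] gap 0.0007 onz top [0.4783 0.3592] scene [0.4784 0.3606]
purple1 [0.6225 0.2555 0.0737] gap 0.0004 onz top [0.6216 0.2552] scene [0.6186 0.26  ]
orange [0.4995 0.218  0.0779] gap 0.0031 onz top [0.4982 0.2173] scene [0.5009 0.2186]
purple2 [0.4783 0.1289 0.0779] gap 0.0005 onz top [0.4781 0.1288] scene [0.4785 0.1291]
redv [0.3965 0.1557 0.0388] gap 0.0014 onz top [0.3962 0.1556] scene [0.3939 0.1644]
greenv [ 0.7339 -0.0083  0.05  ] gap 0.0009 onz top [ 0.7327 -0.0081] scene [ 0.7324 -0.0054]
top [ 357  201   46   76 3136]
mat [[0.591, -0.067], [0.587, 0.022], [0.425, 0.015], [0.429, -0.074]] ctr [ 0.5062 -0.0265  0.003 ]
scene [ 309  176   85   44 1737]
mat [[0.589, 0.023], [0.425, 0.021], [0.426, -0.069], [0.591, -0.068]] ctr [ 0.5038 -0.0234  0.003 ]
mat tri (array([ 5.06074053e-01, -2.74821202e-02, -1.64281822e-04]), np.float64(0.0009552362658221898))
gfl [0.5526 0.1915 0.0035]
gbfr [0.551  0.1383 0.0035]
bfr [0.5488 0.0857 0.0035]
g_front [0.5532 0.1944 0.0035]
b_front [0.5447 0.0925 0.0035]
gfl [0.6209 0.1891 0.0035]
```

```bash
cat >> h.py <<'E'
def rows(x,y,z,yaw):
    "shift cm / turn deg in the present tool axes to a tool-down TCP pose"
    o=ctrl.get_obs(); C=R.from_euler('xyz',o['orientation'],degrees=True); D=R.from_euler('xyz',[180,0,yaw],degrees=True)
    d=C.inv().apply(np.array([x,y,z])-o['tool_pos'])*100
    w=(C.inv()*D).as_rotvec(degrees=True); print('at',o['tool_pos'].round(4),o['orientation'].round(2),'->',d.round(2),w.round(2),'t',round(o['clock'],1),'open',round(o['opening'],4),'F',o['force'].round(1),'gf',round(o['gripper_force'],1))
E
python3 -c "
from h import *
rows(.256,-.624,.42,-157.67)"
```

```text
at [ 0.2563 -0.6239  0.1935] [ 1.7991e+02 -1.0000e-02 -1.5767e+02] -> [  0.03   0.04 -22.65] [ 0.09 -0.01 -0.  ] t 0.1 open 0.0878 F [ 0.2 -0.6  0.2] gf 0.0
```

The rows are not in the units I measure in: shifts go in shares of 100 cm and turns go in shares of 4 rad. I convert before sending: -22 cm is -0.22, -20 cm is -0.2.

>>> send_rows([
  [[0,0,-0.04,0,0,0],[0,0,-0.08,0,0,0],[0,0,-0.12,0,0,0],[0,0,-0.16,0,0,0],[0,0,-0.2,0,0,0],[0,0,-0.22,0,0,0],[0,0,-0.22,0,0,0]],
])

```text
clock: 0.68
tool_pos: [0.2566, -0.6257, 0.4204]
orientation: [-179.5, 0.0, -157.7]
force: [-0.4, 0.1, -0.8]
opening: 0.0881
gripper_force: 0.0
```

```bash
python3 -c "
from h import *
rows(.40,-.32,.40,-125); rows(.54,.10,.40,-92)"
```

```text
at [ 0.2566 -0.6257  0.4204] [-1.7952e+02  4.0000e-02 -1.5768e+02] -> [-24.87  22.85   1.87] [ -0.48  -0.1  -32.68] t 0.7 open 0.0881 F [-0.4  0.1 -0.8] gf 0.0
at [ 0.2566 -0.6257  0.4204] [-1.7952e+02  4.0000e-02 -1.5768e+02] -> [-53.78  56.38   1.61] [ -0.45  -0.24 -65.68] t 0.7 open 0.0881 F [-0.4  0.1 -0.8] gf 0.0
```

Scaled: -23 cm is -0.23, -21 cm is -0.21, -32 degrees is -0.1396.

>>> send_rows([
  [[-0.03,0.03,0,0,0,-0.0175],[-0.06,0.06,0,0,0,-0.0349],[-0.09,0.09,0,0,0,-0.0524],[-0.12,0.12,0,0,0,-0.0698],[-0.15,0.15,0,0,0,-0.0873],[-0.18,0.18,0,0,0,-0.1047],[-0.21,0.21,0,0,0,-0.1222],[-0.23,0.23,0.01,0,0,-0.1396]],
])

```text
clock: 1.35
tool_pos: [0.3825, -0.3222, 0.4055]
orientation: [-179.9, 0.0, -125.4]
force: [0.7, -0.7, 1.3]
opening: 0.0877
gripper_force: 0.0
```

```bash
python3 -c "
from h import *
rows(.52,.10,.36,-92)"
```

```text
at [ 0.3825 -0.3222  0.4055] [-1.7986e+02  3.0000e-02 -1.2544e+02] -> [-42.36  13.29   4.54] [-1.500e-01 -1.000e-02 -3.344e+01] t 1.4 open 0.0877 F [ 0.7 -0.7  1.3] gf 0.0
```

Scaled: -28 cm is -0.28, -24.5 cm is -0.245, -24 degrees is -0.1047.

>>> send_rows([
  [[-0.035,0.01,0,0,0,-0.0131],[-0.07,0.022,0,0,0,-0.0262],[-0.105,0.033,0,0,0,-0.0393],[-0.14,0.044,0,0,0,-0.0524],[-0.175,0.055,0,0,0,-0.0654],[-0.21,0.066,0.01,0,0,-0.0785],[-0.245,0.077,0.02,0,0,-0.0916],[-0.28,0.088,0.03,0,0,-0.1047]],
])

```text
clock: 2.02
tool_pos: [0.4734, -0.0435, 0.3737]
orientation: [180.0, 0.0, -101.5]
force: [0.9, 0.3, -0.3]
opening: 0.0877
gripper_force: 0.0
```

Scaled: -14.8 cm is -0.148, -14 cm is -0.14, -9.4 degrees is -0.041.

>>> send_rows([
  [[-0.035,0,0,0,0,-0.0131],[-0.07,-0.01,0,0,0,-0.0262],[-0.105,-0.013,0.005,0,0,-0.041],[-0.14,-0.018,0.01,0,0,-0.041],[-0.148,-0.018,0.015,0,0,-0.041],[-0.148,-0.018,0.015,0,0,-0.041],[-0.148,-0.018,0.015,0,0,-0.041]],
])

```text
clock: 2.6
tool_pos: [0.5207, 0.0961, 0.3584]
orientation: [179.9, -0.1, -92.2]
force: [-0.5, 0.2, -0.3]
opening: 0.0876
gripper_force: 0.0
```

```bash
python3 -c "
from h import *
rows(.50,.08,.36,-92)
s=snap('wrist','w1.png'); np.savez('w1.npz',**s); print(s['K'].round(1).tolist(),s['pose'].round(3).tolist())"
```

```text
at [0.5207 0.0961 0.3584] [ 1.7989e+02 -7.0000e-02 -9.2200e+01] -> [ 1.69  2.01 -0.16] [ 0.11 -0.07 -0.2 ] t 2.6 open 0.0876 F [-0.5  0.2 -0.3] gf 0.0
[[325.2, 0.0, 277.5], [0.0, 325.2, 207.9], [0.0, 0.0, 1.0]] [[-0.999, 0.039, 0.008, 0.518], [0.04, 0.962, 0.27, 0.024], [0.003, 0.27, -0.963, 0.549], [0.0, 0.0, 0.0, 1.0]]
```

View pics/w1.png

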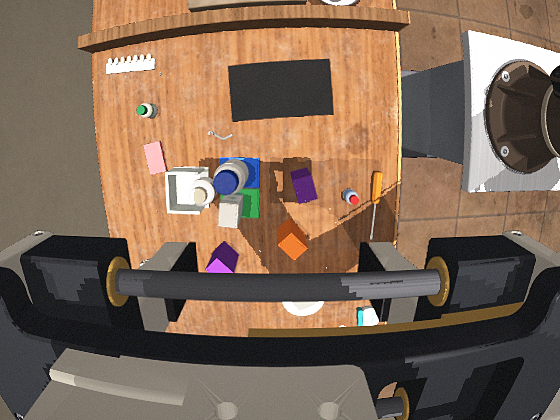

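The wrist view shows the bay at (187,190), bottle cap at (227,180), carton at (229,210), pads' front edge near x=259, mat at (280,90) and the look-alikes at (300,185), (292,240) and (222,258). I'll go lower for a finer measurement.

Scaled: 14 cm is 0.14, 12 cm is 0.12.

>>> send_rows([
  [[0,-0.01,0.03,0,0,0],[0.01,-0.02,0.06,0,0,0],[0.01,-0.04,0.09,0,0,0],[0.01,-0.05,0.12,0,0,0],[0.01,-0.05,0.14,0,0,0],[0.01,-0.05,0.14,0,0,0],[0.01,-0.05,0.14,0,0,0]],
])

```text
clock: 3.23
tool_pos: [0.5704, 0.0824, 0.2196]
orientation: [179.9, -0.1, -92.3]
force: [0.9, 0.8, 1.2]
opening: 0.0872
gripper_force: 0.0
```

```bash
python3 -c "
from h import *
rows(.56,.08,.22,-92)
s=snap('wrist'); np.savez('w2.npz',**s); print(s['pose'].round(3).tolist())
im=cv2.cvtColor(s['img'],cv2.COLOR_RGB2BGR)[60:260,150:410]
cv2.imwrite('pics/w2c.png',cv2.resize(im,None,fx=3,fy=3,interpolation=cv2.INTER_CUBIC))"
```

```text
at [0.5704 0.0824 0.2196] [ 1.7995e+02 -6.0000e-02 -9.2350e+01] -> [ 0.29  1.03 -0.04] [ 0.05 -0.06 -0.35] t 3.2 open 0.0872 F [0.9 0.8 1.2] gf 0.0
[[-0.999, 0.041, 0.01, 0.567], [0.042, 0.962, 0.27, 0.01], [0.002, 0.27, -0.963, 0.41], [0.0, 0.0, 0.0, 1.0]]
```

View pics/w2c.png

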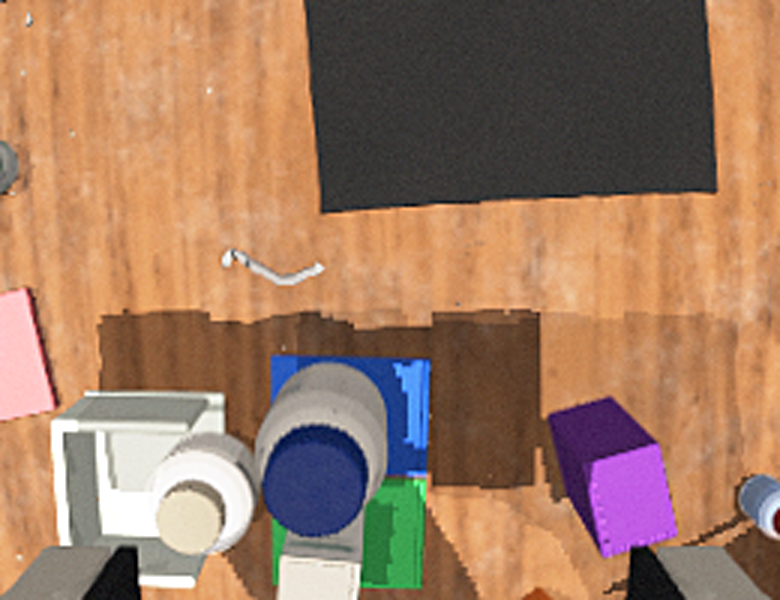

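The crop shows the pad corners at (272,356), (430,360), (428,477), (421,587) and (274,587), the bottle cap at (315,481) and the jar cap at (188,520).

```bash
cat >> h.py <<'E'
_ray=ray
def ray(s,p):
    K,T=s['K'],s['pose']
    if K[0,0]>350: return _ray(s,p)
    v=np.array([(p[0]-K[0,2])/K[0,0],(p[1]-K[1,2])/K[1,1]]); r=np.hypot(*v)+1e-12
    d=T[:3,:3]@np.r_[v/r*np.sin(r),np.cos(r)]; return T[:3,3],d
E
python3 - <<'E'
from h import *
A,B,W=[dict(np.load(f)) for f in('top0.npz','scene0.npz','w2.npz')]
w=lambda u,v:(150+u/3,60+v/3)
t=lambda u,v:(235+u/3.5,110+v/3.5); q=lambda u,v:(205+u/4.5,140+v/4.5)
for n,u,a,b,z in[('bottle',(315,481),t(310,280),q(381,130),.112),('jar',(188,520),t(257,207),q(244,216),.061)]:
    print(n,tri(A,a,W,w(*u)),tri(B,b,W,w(*u)),onz(W,w(*u),z).round(4),onz(A,a,z).round(4))
for z,pts in((.002,[(272,356),(274,587),(430,360)]),(.0035,[(430,360),(428,477),(421,587)]),(.003,[(322,212),(717,191)]),(.08,[(282,557),(360,563)]),(.05,[(51,422),(86,393),(222,394),(57,548)])):
    for p in pts: print(p,onz(W,w(*p),z).round(4))
print('padheight front corners', [tri(A,t(*a),W,w(*u))[0].round(4) for a,u in (((160,371),(421,587)),((327,380),(430,360)))])
E
```

```text
bottle (array([0.59193175, 0.10704601, 0.10645499]), np.float64(0.0009297587588402665)) (array([0.59168785, 0.10613417, 0.10905193]), np.float64(0.001033634979710262)) [0.5919 0.1054 0.112 ] [0.5903 0.1075 0.112 ]
jar (array([0.64533385, 0.13463401, 0.06324255]), np.float64(0.0012303459827206992)) (array([0.6462307 , 0.13612626, 0.05813562]), np.float64(0.0018894114298598802)) [0.6465 0.1355 0.061 ] [0.6453 0.1345 0.061 ]
(272, 356) [0.6162 0.0839 0.002 ]
(274, 587) [0.6234 0.1908 0.002 ]
(430, 360) [0.549  0.0887 0.002 ]
(430, 360) [0.5491 0.0884 0.0035]
(428, 477) [0.5515 0.1403 0.0035]
(421, 587) [0.5561 0.1927 0.0035]
(322, 212) [0.5916 0.0239 0.003 ]
(717, 191) [0.4226 0.0181 0.003 ]
(282, 557) [0.6086 0.1444 0.08  ]
(360, 563) [0.5802 0.1478 0.08  ]
(51, 422) [0.7011 0.0968 0.05  ]
(86, 393) [0.6849 0.0858 0.05  ]
(222, 394) [0.6307 0.089  0.05  ]
(57, 548) [0.7063 0.1502 0.05  ]
padheight front corners [array([0.5544, 0.1921, 0.0031]), array([0.5487, 0.0868, 0.0095])]
```

```bash
python3 -c "
from h import *
rows(.592,.109,.18,-134)"
```

```text
at [0.5713 0.083  0.2211] [-179.9     0.    -92.31] -> [-2.68 -1.96  4.11] [-1.000e-01  4.000e-02  4.169e+01] t 3.3 open 0.0879 F [-0.3 -0.1  0.6] gf 0.0
```

Scaled: 4 cm is 0.04, 3 cm is 0.03, 41.7 degrees is 0.182.

>>> send_rows([
  [[-0.005,-0.005,0,0,0,0.0262],[-0.01,-0.01,0,0,0,0.0524],[-0.015,-0.015,0.01,0,0,0.0785],[-0.02,-0.02,0.02,0,0,0.1047],[-0.027,-0.02,0.03,0,0,0.1309],[-0.027,-0.02,0.04,0,0,0.1571],[-0.027,-0.02,0.04,0,0,0.182],[-0.027,-0.02,0.04,0,0,0.182]],
], fingers=0.85)

```text
clock: 3.95
tool_pos: [0.5925, 0.1103, 0.1816]
orientation: [-179.9, 0.2, -134.2]
force: [0.2, -0.3, 1.0]
opening: 0.0743
gripper_force: 0.0
```

```bash
python3 -c "
from h import *
rows(.592,.109,.051,-134)"
```

```text
at [0.5925 0.1103 0.1816] [-1.7992e+02  1.5000e-01 -1.3420e+02] -> [ 0.16 -0.04 13.06] [-0.08  0.15 -0.2 ] t 4.0 open 0.0743 F [ 0.2 -0.3  1. ] gf 0.0
```

Scaled: 13 cm is 0.13, 12 cm is 0.12.

>>> send_rows([
  [[0.001,0,0.02,0,0,0],[0.001,0,0.04,0,0,0],[0.001,0,0.06,0,0,0],[0.001,0,0.08,0,0,0],[0.001,0,0.1,0,0,0],[0.001,0,0.12,0,0,0],[0.001,0,0.13,0,0,0],[0.001,0,0.13,0,0,0]],
])

```text
clock: 4.62
tool_pos: [0.5907, 0.1091, 0.0488]
orientation: [180.0, -0.1, -133.9]
force: [0.3, -0.4, -0.2]
opening: 0.0747
gripper_force: 0.0
```

>>> send_rows([
  [[0,0,0,0,0,0],[0,0,0,0,0,0],[0,0,0,0,0,0],[0,0,0,0,0,0],[0,0,0,0,0,0],[0,0,0,0,0,0],[0,0,0,0,0,0],[0,0,0,0,0,0]],
], fingers=0)

```text
clock: 5.28
tool_pos: [0.5916, 0.1095, 0.0498]
orientation: [-180.0, 0.0, -134.0]
force: [0.7, -1.2, 2.3]
opening: 0.0361
gripper_force: 27.8
```

```bash
python3 -c "
from h import *
a=snap('scene')['img'][130:270,200:360]; b=snap('top')['img'][140:280,240:400]; o=ctrl.get_obs(); print(o['opening'],o['gripper_force'],o['force'])
cv2.imwrite('pics/g1.png',cv2.cvtColor(cv2.resize(np.hstack([a,b]),None,fx=2.5,fy=2.5,interpolation=cv2.INTER_CUBIC),cv2.COLOR_RGB2BGR))"
```

```text
0.03597201705386548 27.973997181543382 [ 0.66988617 -0.23283352  4.23510821]
```

View pics/g1.png

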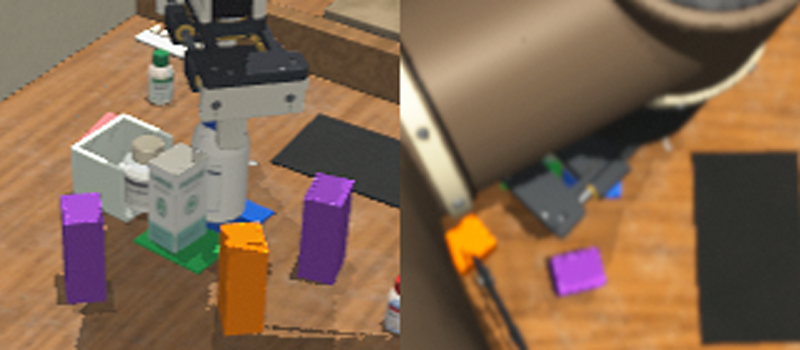

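Left half: the fingertip is at crop (232,148), with the blue cap just visible at (210,125). The grip looks high on the bottle, at the cap or shoulder, so I'll check the tip height by projection.

```bash
python3 -c "
from h import *
B=dict(np.load('scene0.npz')); T=np.linalg.inv(B['pose'])
for xy in((.577,.125),(.570,.132),(.592,.110)):
  for z in(.03,.05,.07,.09,.11):
    p=T[:3,:3]@[*xy,z]+T[:3,3]; u=B['K']@p/p[2]; print(xy,z,((u[:2]-[200,130])*2.5).round(0))
o=ctrl.get_obs();print(o['joint_pos'],o['orientation'])"
```

```text
(0.577, 0.125) 0.03 [223. 194.]
(0.577, 0.125) 0.05 [224. 174.]
(0.577, 0.125) 0.07 [225. 154.]
(0.577, 0.125) 0.09 [225. 133.]
(0.577, 0.125) 0.11 [226. 112.]
(0.57, 0.132) 0.03 [225. 201.]
(0.57, 0.132) 0.05 [226. 181.]
(0.57, 0.132) 0.07 [227. 160.]
(0.57, 0.132) 0.09 [228. 140.]
(0.57, 0.132) 0.11 [229. 118.]
(0.592, 0.11) 0.03 [218. 179.]
(0.592, 0.11) 0.05 [218. 160.]
(0.592, 0.11) 0.07 [219. 139.]
(0.592, 0.11) 0.09 [220. 119.]
(0.592, 0.11) 0.11 [221.  98.]
[ 2.90863603e+01  2.10827142e+01 -1.92589771e+01  2.75339341e-02
 -4.96002889e+01 -7.30541295e+01] [-1.79963015e+02  4.93806392e-02 -1.33949919e+02]
```

>>> send_rows([
  [[0,0,0,0,0,0],[0,0,0,0,0,0],[0,0,0,0,0,0],[0,0,0,0,0,0],[0,0,0,0,0,0],[0,0,0,0,0,0]],
], fingers=0.85)

```text
clock: 5.88
tool_pos: [0.5908, 0.1093, 0.0491]
orientation: [180.0, -0.0, -134.0]
force: [0.0, -0.6, 0.6]
opening: 0.0701
gripper_force: 0.0
```

```bash
python3 -c "
from h import *
s=snap('scene');np.savez('s3.npz',**s); w=snap('wrist');np.savez('w3.npz',**w); o=ctrl.get_obs(); print(o['opening'],o['gripper_force'],o['force'],o['tool_pos'])
a=cv2.resize(s['img'][130:250,210:340],None,fx=3,fy=3,interpolation=cv2.INTER_CUBIC); b=w['img'][60:420,70:480]
cv2.imwrite('pics/g2.png',cv2.cvtColor(np.hstack([a,b]),cv2.COLOR_RGB2BGR))"
```

```text
0.07313418545238276 0.0 [0.62534843 0.00626635 1.38426342] [0.59092553 0.10935829 0.04918542]
```

View pics/g2.png

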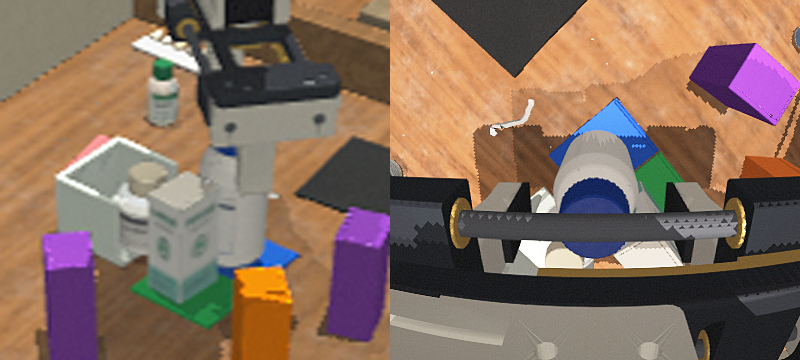

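Scaled: 1 cm is 0.01, 0.9 cm is 0.009.

>>> send_rows([
  [[0,0,0.003,0,0,0],[0,0,0.006,0,0,0],[0,0,0.009,0,0,0],[0,0,0.01,0,0,0],[0,0,0.01,0,0,0]],
])

```text
clock: 6.4
tool_pos: [0.5907, 0.1092, 0.0388]
orientation: [180.0, -0.0, -134.0]
force: [0.6, -0.6, 0.1]
opening: 0.0742
gripper_force: 0.0
```

```bash
python3 -c "
from h import *
s=dict(np.load('s3.npz'))
ty=np.array([-.719,.695,0])
o,d=ray(s,(296,194))
for k in(.037,.047,.058):
  t=(k-(o-np.array([.591,.109,0]))@ty)/(d@ty); print(k,(o+t*d).round(4), ((o+t*d-np.array([.591,.109,0]))@np.array([-.695,-.719,0])).round(4))
rows(.591,.109,.03,-134)
"
```

```text
0.037 [0.5595 0.1296 0.0733] 0.0071
0.047 [0.5542 0.1385 0.0803] 0.0044
0.058 [0.5484 0.1483 0.088 ] 0.0013
at [0.5907 0.1092 0.0388] [ 1.7998e+02 -5.0000e-02 -1.3397e+02] -> [-0.   -0.03  0.88] [ 0.02 -0.05  0.03] t 6.4 open 0.0742 F [ 0.6 -0.6  0.1] gf 0.0
```

>>> send_rows([
  [[0,0,0.003,0,0,0],[0,0,0.006,0,0,0],[0,0,0.009,0,0,0],[0,0,0.01,0,0,0],[0,0,0.01,0,0,0]],
])

```text
clock: 6.82
tool_pos: [0.5908, 0.1093, 0.0289]
orientation: [180.0, -0.0, -134.0]
force: [0.6, -0.5, 0.6]
opening: 0.0746
gripper_force: 0.0
```

Scaled: 0.5 cm is 0.005, 0.3 cm is 0.003.

>>> send_rows([
  [[0,0,0.002,0,0,0],[0,0,0.003,0,0,0],[0,0,0.005,0,0,0],[0,0,0.005,0,0,0],[0,0,0.005,0,0,0]],
])

```text
clock: 7.23
tool_pos: [0.591, 0.1093, 0.0242]
orientation: [180.0, -0.0, -134.0]
force: [0.1, -0.2, 0.7]
opening: 0.0743
gripper_force: 0.0
```

>>> send_rows([
  [[0,0,0,0,0,0],[0,0,0,0,0,0],[0,0,0,0,0,0],[0,0,0,0,0,0],[0,0,0,0,0,0],[0,0,0,0,0,0],[0,0,0,0,0,0],[0,0,0,0,0,0]],
], fingers=0)

```text
clock: 7.9
tool_pos: [0.5912, 0.1094, 0.0245]
orientation: [-180.0, 0.0, -134.0]
force: [0.1, 0.0, 0.0]
opening: 0.0475
gripper_force: 30.0
```

Scaled: 0.7 cm is 0.007, 0.6 cm is 0.006.

>>> send_rows([
  [[0,0,0,0,0,0],[0,0,0,0,0,0],[0,0,0.002,0,0,0],[0,0,0.004,0,0,0],[0,0,0.006,0,0,0],[0,0,0.007,0,0,0],[0,0,0.007,0,0,0]],
], fingers=0.75)

```text
clock: 8.48
tool_pos: [0.5908, 0.1093, 0.0169]
orientation: [180.0, -0.0, -134.0]
force: [0.4, -0.0, -0.3]
opening: 0.0655
gripper_force: 0.0
```

>>> send_rows([
  [[0,0,0,0,0,0],[0,0,0,0,0,0],[0,0,0,0,0,0],[0,0,0,0,0,0],[0,0,0,0,0,0],[0,0,0,0,0,0],[0,0,0,0,0,0],[0,0,0,0,0,0]],
], fingers=0)

```text
clock: 9.15
tool_pos: [0.5912, 0.1094, 0.0175]
orientation: [-180.0, 0.0, -134.0]
force: [1.1, -0.2, 0.6]
opening: 0.048
gripper_force: 30.0
```

Scaled: -10 cm is -0.1, -9 cm is -0.09.

>>> send_rows([
  [[0,0,-0.005,0,0,0],[0,0,-0.015,0,0,0],[0,0,-0.03,0,0,0],[0,0,-0.05,0,0,0],[0,0,-0.07,0,0,0],[0,0,-0.09,0,0,0],[0,0,-0.1,0,0,0],[0,0,-0.1,0,0,0]],
])

```text
clock: 9.82
tool_pos: [0.5926, 0.11, 0.1206]
orientation: [-179.9, 0.3, -133.9]
force: [0.0, 1.1, -1.2]
opening: 0.0481
gripper_force: 30.0
```

```bash
python3 -c "
from h import *
rows(.555,-.024,.117,-134)
s=snap('scene','l1.png')"
```

```text
at [0.5926 0.11   0.1206] [-179.89    0.27 -133.94] -> [12.26 -6.59  0.32] [-0.11  0.27  0.06] t 9.8 open 0.0481 F [ 0.   1.1 -1.2] gf 30.0
```

View pics/l1.png

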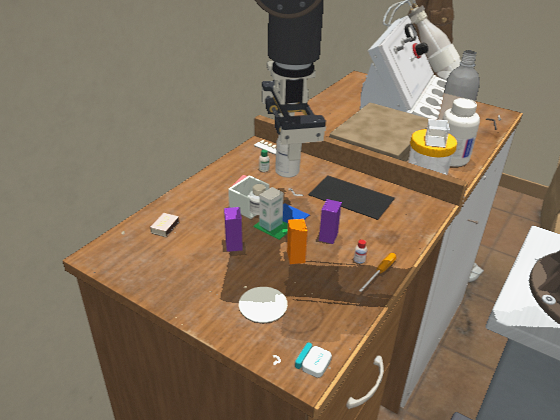

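The bottle hangs upright in the gripper at (288,160) and the rest is undisturbed. Next I'll carry it to the mat.

Scaled: 12.3 cm is 0.123, 12 cm is 0.12.

>>> send_rows([
  [[0.01,-0.005,0,0,0,0],[0.03,-0.015,0,0,0,0],[0.055,-0.03,0,0,0,0],[0.08,-0.044,0,0,0,0],[0.105,-0.056,0,0,0,0],[0.12,-0.064,0,0,0,0],[0.123,-0.066,0,0,0,0],[0.123,-0.066,0,0,0,0]],
])

```text
clock: 10.53
tool_pos: [0.5518, -0.0265, 0.1162]
orientation: [179.9, -0.1, -134.1]
force: [0.7, -0.9, -1.6]
opening: 0.0481
gripper_force: 30.0
```

```bash
python3 -c "
from h import *
rows(.555,-.024,.020,-134)"
```

```text
at [ 0.5518 -0.0265  0.1162] [ 1.7993e+02 -1.0000e-01 -1.3409e+02] -> [-0.41 -0.07  9.62] [ 0.08 -0.1  -0.09] t 10.5 open 0.0481 F [ 0.7 -0.9 -1.6] gf 30.0
```

Scaled: 9.3 cm is 0.093, 8.5 cm is 0.085.

>>> send_rows([
  [[0,0,0.01,0,0,0],[0,0,0.03,0,0,0],[0,0,0.05,0,0,0],[0,0,0.07,0,0,0],[0,0,0.085,0,0,0],[0,0,0.093,0,0,0],[0,0,0.093,0,0,0],[0,0,0.093,0,0,0]],
])

```text
clock: 11.2
tool_pos: [0.5531, -0.0245, 0.0238]
orientation: [180.0, -0.1, -133.9]
force: [0.4, -0.1, -0.9]
opening: 0.0477
gripper_force: 30.0
```

```bash
python3 -c "
from h import *
rows(.555,-.024,.019,-134)"
```

```text
at [ 0.5531 -0.0245  0.0238] [ 1.7997e+02 -7.0000e-02 -1.3391e+02] -> [-0.17 -0.1   0.48] [ 0.03 -0.07  0.09] t 11.2 open 0.0477 F [ 0.4 -0.1 -0.9] gf 30.0
```

Scaled: 0.45 cm is 0.0045, 0.35 cm is 0.0035.

>>> send_rows([
  [[0,0,0.002,0,0,0],[0,0,0.0035,0,0,0],[0,0,0.0045,0,0,0],[0,0,0.0045,0,0,0],[0,0,0.0045,0,0,0]],
])

```text
clock: 11.62
tool_pos: [0.5534, -0.0249, 0.0203]
orientation: [-180.0, 0.0, -134.0]
force: [1.2, 0.1, -2.0]
opening: 0.0478
gripper_force: 30.0
```

Scaled: 0.2 cm is 0.002, 0.1 cm is 0.001.

>>> send_rows([
  [[0,0,0.001,0,0,0],[0,0,0.002,0,0,0],[0,0,0.002,0,0,0],[0,0,0.002,0,0,0]],
])

```text
clock: 11.95
tool_pos: [0.5536, -0.0249, 0.0184]
orientation: [-180.0, 0.0, -134.0]
force: [-0.6, 0.3, 3.8]
opening: 0.0479
gripper_force: 30.0
```

Contact. I'll release and rise straight up.

Scaled: -11 cm is -0.11, -8 cm is -0.08.

>>> send_rows([
  [[0,0,0,0,0,0],[0,0,0,0,0,0],[0,0,0,0,0,0],[0,0,0,0,0,0],[0,0,-0.01,0,0,0],[0,0,-0.04,0,0,0],[0,0,-0.08,0,0,0],[0,0,-0.11,0,0,0]],
], fingers=0.8)

```text
clock: 12.62
tool_pos: [0.5535, -0.0252, 0.1309]
orientation: [-179.9, 0.0, -133.9]
force: [1.3, 0.8, 0.6]
opening: 0.0703
gripper_force: 0.0
```

```bash
python3 -c "
from h import *
rows(.555,-.024,.17,-94); rows(.5955,.1675,.16,-94)"
```

```text
at [ 0.5535 -0.0252  0.1309] [-1.7994e+02  2.0000e-02 -1.3394e+02] -> [-0.19 -0.03 -3.91] [ -0.06  -0.   -39.94] t 12.6 open 0.0703 F [1.3 0.8 0.6] gf 0.0
at [ 0.5535 -0.0252  0.1309] [-1.7994e+02  2.0000e-02 -1.3394e+02] -> [-16.79  10.34  -2.92] [ -0.06  -0.   -39.94] t 12.6 open 0.0703 F [1.3 0.8 0.6] gf 0.0
```

Scaled: -17 cm is -0.17, -15 cm is -0.15, -40 degrees is -0.1745.

>>> send_rows([
  [[-0.01,0.005,-0.01,0,0,-0.0218],[-0.03,0.02,-0.02,0,0,-0.0436],[-0.06,0.035,-0.03,0,0,-0.0654],[-0.09,0.055,-0.03,0,0,-0.0873],[-0.12,0.075,-0.03,0,0,-0.1091],[-0.15,0.095,-0.03,0,0,-0.1309],[-0.17,0.104,-0.03,0,0,-0.1527],[-0.17,0.104,-0.03,0,0,-0.1745]],
], fingers=0.5)

```text
clock: 13.28
tool_pos: [0.5974, 0.1736, 0.1582]
orientation: [-179.9, 0.0, -93.5]
force: [1.2, -0.3, 0.9]
opening: 0.0442
gripper_force: 0.0
```

```bash
python3 -c "
from h import *
import time
s=snap('wrist');np.savez('w4.npz',**s);t=snap('top');np.savez('t4.npz',**t)
rows(.596,.1705,.10,-94)
a=cv2.resize(t['img'][140:240,240:420],None,fx=3,fy=3,interpolation=cv2.INTER_CUBIC); b=s['img'][60:360,100:460]
print(a.shape,b.shape)
c=np.zeros((300,800,3),np.uint8);c[:,:440]=a[:,:440];c[:,440:]=b
cv2.imwrite('pics/w4.png',cv2.cvtColor(c,cv2.COLOR_RGB2BGR))"
```

```text
at [0.5963 0.1706 0.1581] [ 1.7999e+02 -1.0000e-02 -9.3780e+01] -> [0.01 0.02 5.81] [ 0.01 -0.01  0.22] t 13.4 open 0.044 F [ 0.3 -0.7 -0. ] gf 0.0
(300, 540, 3) (300, 360, 3)
```

View pics/w4.png

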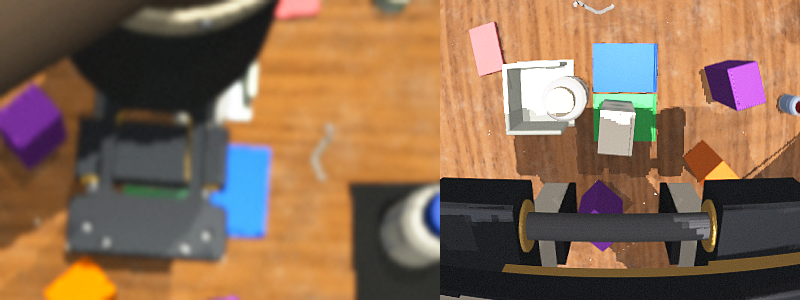

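Right half: the blue pad is fully visible at (592–657, 42–93), and the carton top at (617,140) is centred between the fingertips at (570,182) and (660,182). The bottle stands on the mat (left half).

```bash
python3 - <<'E'
from h import *
W=dict(np.load('w4.npz')); im=W['img']
b=max(blobs(im,(98,90,60),(125,255,255),(230,80,340,170)),key=lambda b:b[1][4])
c=cv2.findContours(b[2],0,2)[0][0]; ctr,wh,an=cv2.minAreaRect(c); P=np.array([onz(W,p,.0025)[:2] for p in cv2.boxPoints((ctr,wh,an))])
print('blue',P.round(4).tolist()); c0=P.mean(0); print('ctr',c0)
for i in range(2): d=P[i+1]-P[i]; print(np.linalg.norm(d).round(4),np.degrees(np.arctan2(d[1],d[0])).round(1))
w=lambda u,v:(100+u-440,60+v)
for p,z in (((565,97),.061),((601,104),.08),((634,107),.08),((631,155),.08),((599,152),.08)): print(onz(W,w(*p),z).round(4))
E
```

```text
blue [[0.6165, 0.083], [0.5493, 0.0869], [0.5519, 0.1383], [0.6201, 0.1341]]
ctr [0.58444394 0.11056196]
0.0673 176.7
0.0515 87.1
[0.6409 0.1321 0.061 ]
[0.608  0.1381 0.08  ]
[0.5807 0.1424 0.08  ]
[0.5854 0.184  0.08  ]
[0.6128 0.1795 0.08  ]
```

Scaled: 13.8 cm is 0.138, 13.3 cm is 0.133, -2 degrees is -0.0087.

>>> send_rows([
  [[0,0,0.02,0,0,-0.0044],[0,0,0.04,0,0,-0.0087],[0,0,0.06,0,0,-0.0087],[0,0,0.08,0,0,-0.0087],[0,0,0.1,0,0,-0.0087],[0,0,0.12,0,0,-0.0087],[0,0,0.133,0,0,-0.0087],[0,0,0.138,0,0,-0.0087]],
])

```text
clock: 14.05
tool_pos: [0.5949, 0.168, 0.0181]
orientation: [179.8, -0.1, -92.2]
force: [-0.5, -0.1, 0.2]
opening: 0.0439
gripper_force: 0.0
```

>>> send_rows([
  [[0,0,0,0,0,0],[0,0,0,0,0,0],[0,0,0,0,0,0],[0,0,0,0,0,0],[0,0,0,0,0,0],[0,0,0,0,0,0]],
], fingers=0)

```text
clock: 14.55
tool_pos: [0.5971, 0.1698, 0.0211]
orientation: [-179.9, 0.0, -92.0]
force: [-0.4, -0.0, 4.4]
opening: 0.0301
gripper_force: 29.3
```

Scaled: -13 cm is -0.13, -12 cm is -0.12.

>>> send_rows([
  [[0,0,-0.005,0,0,0],[0,0,-0.015,0,0,0],[0,0,-0.03,0,0,0],[0,0,-0.05,0,0,0],[0,0,-0.075,0,0,0],[0,0,-0.1,0,0,0],[0,0,-0.12,0,0,0],[0,0,-0.13,0,0,0]],
])

```text
clock: 15.22
tool_pos: [0.5976, 0.1702, 0.1538]
orientation: [-179.8, 0.1, -91.9]
force: [1.3, 0.2, 0.3]
opening: 0.0303
gripper_force: 29.3
```

```bash
python3 -c "
from h import *
rows(.457,-.025,.15,-152)"
```

```text
at [0.5976 0.1702 0.1538] [-1.7977e+02  1.2000e-01 -9.1940e+01] -> [19.98 13.39  0.29] [-0.14  0.23 60.06] t 15.2 open 0.0303 F [1.3 0.2 0.3] gf 29.3
```

Scaled: 16 cm is 0.16, 1.3 cm is 0.013, 44 degrees is 0.192.

>>> send_rows([
  [[0.005,0.003,0,0,0,0.0131],[0.02,0.013,0,0,0,0.0349],[0.04,0.027,0,0,0,0.0611],[0.065,0.044,0,0,0,0.0873],[0.09,0.06,0,0,0,0.1134],[0.115,0.077,0,0,0,0.1396],[0.14,0.094,0,0,0,0.1658],[0.16,0.107,0,0,0,0.192]],
])

```text
clock: 15.88
tool_pos: [0.4819, 0.0119, 0.1497]
orientation: [180.0, -0.0, -136.3]
force: [0.5, -1.2, -0.4]
opening: 0.0305
gripper_force: 29.3
```

```bash
python3 -c "
from h import *
rows(.457,-.025,.15,-152)"
```

```text
at [0.4819 0.0119 0.1497] [ 1.7996e+02 -4.0000e-02 -1.3628e+02] -> [ 4.35 -0.95 -0.03] [ 0.04 -0.04 15.72] t 15.9 open 0.0305 F [ 0.5 -1.2 -0.4] gf 29.3
```

Scaled: 6 cm is 0.06, 4.3 cm is 0.043, 15.7 degrees is 0.0685.

>>> send_rows([
  [[0.015,-0.003,0,0,0,0.0218],[0.03,-0.006,0,0,0,0.0436],[0.043,-0.009,0,0,0,0.0685],[0.043,-0.009,0,0,0,0.0685],[0.043,-0.009,0,0,0,0.0685],[0.043,-0.009,0.02,0,0,0.0685],[0.043,-0.009,0.04,0,0,0.0685],[0.043,-0.009,0.06,0,0,0.0685]],
])

```text
clock: 16.55
tool_pos: [0.46, -0.0223, 0.0894]
orientation: [-180.0, 0.1, -151.5]
force: [-0.1, 0.7, -1.1]
opening: 0.0301
gripper_force: 29.3
```

```bash
python3 -c "
from h import *
rows(.457,-.025,.023,-152)"
```

```text
at [ 0.46   -0.0223  0.0894] [-1.7999e+02  8.0000e-02 -1.5150e+02] -> [ 0.4  -0.09  6.64] [-0.01  0.08  0.5 ] t 16.6 open 0.0301 F [-0.1  0.7 -1.1] gf 29.3
```

Scaled: 6.6 cm is 0.066, 6.4 cm is 0.064.

>>> send_rows([
  [[0.002,0,0.02,0,0,0],[0.002,0,0.04,0,0,0],[0.002,0,0.053,0,0,0],[0.002,0,0.06,0,0,0],[0.002,0,0.064,0,0,0],[0.002,0,0.066,0,0,0],[0.002,0,0.066,0,0,0],[0.002,0,0.066,0,0,0]],
])

```text
clock: 17.22
tool_pos: [0.4581, -0.0237, 0.0245]
orientation: [-180.0, 0.1, -151.6]
force: [-0.4, 0.6, 0.1]
opening: 0.0304
gripper_force: 29.3
```

>>> send_rows([
  [[0,0,0.001,0,0,0],[0,0,0.002,0,0,0],[0,0,0.002,0,0,0],[0,0,0.002,0,0,0]],
])

```text
clock: 17.55
tool_pos: [0.4576, -0.0239, 0.0221]
orientation: [-180.0, 0.0, -151.7]
force: [-0.4, -0.1, 0.1]
opening: 0.0298
gripper_force: 29.3
```

Scaled: 0.15 cm is 0.0015, 0.1 cm is 0.001.

>>> send_rows([
  [[0,0,0.001,0,0,0],[0,0,0.0015,0,0,0],[0,0,0.0015,0,0,0],[0,0,0.0015,0,0,0]],
])

```text
clock: 17.88
tool_pos: [0.4579, -0.0239, 0.0219]
orientation: [-180.0, 0.0, -151.6]
force: [-6.7, 0.9, 21.0]
opening: 0.0302
gripper_force: 29.3
```

Scaled: -0.1 cm is -0.001.

>>> send_rows([
  [[0,0,-0.001,0,0,0],[0,0,-0.001,0,0,0]],
])

```text
clock: 18.05
tool_pos: [0.4579, -0.0239, 0.022]
orientation: [-180.0, 0.1, -151.7]
force: [-3.4, 0.2, 9.9]
opening: 0.0302
gripper_force: 29.3
```

Scaled: -12 cm is -0.12, -8 cm is -0.08.

>>> send_rows([
  [[0,0,0,0,0,0],[0,0,0,0,0,0],[0,0,0,0,0,0],[0,0,0,0,0,0],[0,0,-0.01,0,0,0],[0,0,-0.04,0,0,0],[0,0,-0.08,0,0,0],[0,0,-0.12,0,0,0]],
], fingers=0.6)

```text
clock: 18.72
tool_pos: [0.4564, -0.0244, 0.1421]
orientation: [180.0, -0.2, -151.7]
force: [2.0, 0.8, 0.5]
opening: 0.0526
gripper_force: 0.0
```

```bash
python3 -c "
from h import *
rows(.56,.08,.20,-94)"
```

```text
at [ 0.4564 -0.0244  0.1421] [ 1.7998e+02 -1.7000e-01 -1.5167e+02] -> [-14.05   4.27  -5.83] [  0.11  -0.14 -57.67] t 18.7 open 0.0526 F [2.  0.8 0.5] gf 0.0
```

Scaled: -14 cm is -0.14, -11 cm is -0.11, -56 degrees is -0.2443.

>>> send_rows([
  [[-0.01,0,-0.03,0,0,-0.0305],[-0.03,0.01,-0.06,0,0,-0.0611],[-0.05,0.02,-0.06,0,0,-0.0916],[-0.08,0.03,-0.06,0,0,-0.1222],[-0.11,0.03,-0.06,0,0,-0.1527],[-0.14,0.043,-0.06,0,0,-0.1833],[-0.14,0.043,-0.06,0,0,-0.2138],[-0.14,0.043,-0.06,0,0,-0.2443]],
])

```text
clock: 19.38
tool_pos: [0.561, 0.0815, 0.2001]
orientation: [179.9, -0.1, -95.3]
force: [-0.3, -0.1, 0.5]
opening: 0.0526
gripper_force: 0.0
```

```bash
python3 -c "
from h import *
rows(.63,.09,.20,-93.3)"
```

```text
at [0.561  0.0815 0.2001] [ 1.799e+02 -5.000e-02 -9.526e+01] -> [-1.48 -6.79 -0.01] [ 0.1  -0.05 -1.96] t 19.4 open 0.0526 F [-0.3 -0.1  0.5] gf 0.0
```

Scaled: -6.8 cm is -0.068, -6 cm is -0.06, -2 degrees is -0.0087.

>>> send_rows([
  [[0,-0.02,0,0,0,-0.0044],[-0.01,-0.04,0,0,0,-0.0087],[-0.015,-0.06,0,0,0,-0.0087],[-0.015,-0.068,0,0,0,-0.0087],[-0.015,-0.068,0,0,0,-0.0087],[-0.015,-0.068,0,0,0,-0.0087]],
])

```text
clock: 19.88
tool_pos: [0.629, 0.0883, 0.2004]
orientation: [179.9, -0.0, -93.7]
force: [-0.2, 0.4, -0.7]
opening: 0.053
gripper_force: 0.0
```

```bash
python3 -c "
from h import *
s=snap('wrist');np.savez('w5.npz',**s); t=snap('scene');np.savez('s5.npz',**t)
rows(.647,.1345,.14,-93.3)
b=cv2.resize(s['img'][60:260,160:360],None,fx=2.2,fy=2.2,interpolation=cv2.INTER_CUBIC); a=cv2.resize(t['img'][140:280,200:380],None,fx=2,fy=2); 
c=np.zeros((440,800,3),np.uint8);c[:280,:360]=a;c[:,360:]=b
cv2.imwrite('pics/w5.png',cv2.cvtColor(c,cv2.COLOR_RGB2BGR))"
```

```text
at [0.6287 0.0883 0.2012] [179.97  -0.   -93.68] -> [-4.73 -1.54  6.12] [ 0.03 -0.   -0.38] t 20.0 open 0.053 F [ 0.1  0.7 -0.2] gf 0.0
```

View pics/w5.png

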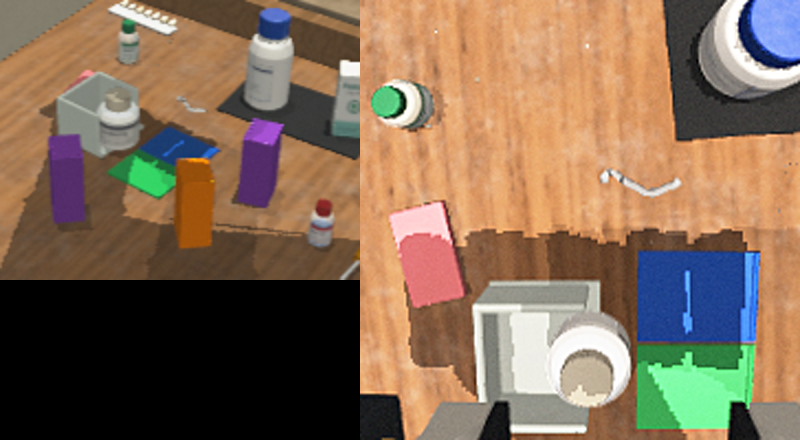

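Left: the bottle and carton stand upright on the mat, and the jar is untouched in its bay. Right: jar cap centre (586,378), and pad corners at blue (637,251) and (757,252), green (637,429).

```bash
python3 - <<'E'
from h import *
W=dict(np.load('w5.npz')); B=dict(np.load('s5.npz')); w=lambda u,v:(160+(u-360)/2.2,60+v/2.2)
print('jar',onz(W,w(586,378),.061).round(4), tri(W,w(586,378),B,(200+118/2,140+97/2)))
for p,z in(((637,251),.002),((757,252),.003),((637,343),.002),((637,429),.002),((473,306),.05),((477,429),.05),((492,282),.05)): print(p,onz(W,w(*p),z).round(4))
for p in((508,403),(508,433),(730,403),): o,d=ray(W,w(*p)); print((o+d*.17).round(4))
print(ctrl.get_obs()['tool_pos'])
# tip height: rays of inner tip corners 53 mm apart along tool y
o,d1=ray(W,w(508,403)); _,d2=ray(W,w(730,403)); ty=R.from_euler('xyz',[180,0,-93.7],degrees=True).as_matrix()[:,1]
k=.053/abs((d1-d2)@ty); print('tip',(o+k*(d1+d2)/2).round(4))
E
```

```text
jar [0.6467 0.1344 0.061 ] (array([0.64656758, 0.13579682, 0.05629078]), np.float64(0.0010154424730957712))
(637, 251) [0.617  0.0835 0.002 ]
(757, 252) [0.5503 0.0878 0.003 ]
(637, 343) [0.6201 0.1363 0.002 ]
(637, 429) [0.6232 0.1897 0.002 ]
(473, 306) [0.7008 0.097  0.05  ]
(477, 429) [0.7073 0.1634 0.05  ]
(492, 282) [0.6898 0.0855 0.05  ]
[0.6536 0.0772 0.2349]
[0.654  0.0837 0.2377]
[0.6013 0.0806 0.2351]
[0.62866095 0.08830967 0.20122997]
tip [0.6275 0.0796 0.2334]
```

Scaled: 10 cm is 0.1, -1.5 cm is -0.015, -0.3 degrees is -0.0013.

>>> send_rows([
  [[-0.015,-0.005,0.01,0,0,0],[-0.03,-0.01,0.03,0,0,0],[-0.047,-0.015,0.05,0,0,-0.0013],[-0.047,-0.015,0.07,0,0,-0.0013],[-0.047,-0.015,0.09,0,0,-0.0013],[-0.047,-0.015,0.1,0,0,-0.0013],[-0.047,-0.015,0.1,0,0,-0.0013]],
], fingers=0.59)

```text
clock: 20.57
tool_pos: [0.6454, 0.1342, 0.0988]
orientation: [179.8, -0.1, -93.4]
force: [-0.9, -0.2, -0.1]
opening: 0.0517
gripper_force: 0.0
```

```bash
python3 -c "
from h import *
rows(.6465,.1346,-.012,-93.3)"
```

```text
at [0.6454 0.1342 0.0988] [ 1.7977e+02 -1.0000e-01 -9.3360e+01] -> [-0.06 -0.15 11.08] [ 0.23 -0.1  -0.06] t 20.6 open 0.0517 F [-0.9 -0.2 -0.1] gf 0.0
```

Scaled: 7.8 cm is 0.078, 7.2 cm is 0.072.

>>> send_rows([
  [[0,0,0.015,0,0,0],[0,0,0.03,0,0,0],[0,0,0.045,0,0,0],[0,0,0.055,0,0,0],[0,0,0.065,0,0,0],[0,0,0.072,0,0,0],[0,0,0.078,0,0,0],[0,0,0.078,0,0,0]],
])

```text
clock: 21.23
tool_pos: [0.647, 0.1343, 0.0224]
orientation: [179.9, -0.0, -93.4]
force: [-0.4, -0.4, -1.3]
opening: 0.052
gripper_force: 0.0
```

Scaled: 1.8 cm is 0.018, 1.6 cm is 0.016.

>>> send_rows([
  [[0,0,0.004,0,0,0],[0,0,0.008,0,0,0],[0,0,0.012,0,0,0],[0,0,0.016,0,0,0],[0,0,0.018,0,0,0],[0,0,0.018,0,0,0]],
])

```text
clock: 21.73
tool_pos: [0.6471, 0.1343, 0.0047]
orientation: [180.0, -0.0, -93.4]
force: [-0.6, -0.5, 0.0]
opening: 0.0516
gripper_force: 0.0
```

Clear so far. I'll go a little deeper while watching the force.

>>> send_rows([
  [[0,0,0.003,0,0,0],[0,0,0.006,0,0,0],[0,0,0.009,0,0,0],[0,0,0.009,0,0,0],[0,0,0.009,0,0,0]],
])

```text
clock: 22.15
tool_pos: [0.6473, 0.1344, -0.0039]
orientation: [180.0, -0.0, -93.4]
force: [-0.5, -0.4, -0.0]
opening: 0.0514
gripper_force: 0.0
```

Scaled: 0.6 cm is 0.006, 0.4 cm is 0.004.

>>> send_rows([
  [[0,0,0.002,0,0,0],[0,0,0.004,0,0,0],[0,0,0.006,0,0,0],[0,0,0.006,0,0,0],[0,0,0.006,0,0,0]],
])

```text
clock: 22.57
tool_pos: [0.6473, 0.1344, -0.0098]
orientation: [180.0, -0.0, -93.4]
force: [0.9, -0.1, -0.4]
opening: 0.0518
gripper_force: 0.0
```

>>> send_rows([
  [[0,0,0,0,0,0],[0,0,0,0,0,0],[0,0,0,0,0,0],[0,0,0,0,0,0],[0,0,0,0,0,0],[0,0,0,0,0,0]],
], fingers=0)

```text
clock: 23.07
tool_pos: [0.6476, 0.1346, -0.0095]
orientation: [-180.0, 0.0, -93.4]
force: [1.5, -1.0, 0.3]
opening: 0.0436
gripper_force: 30.0
```

Scaled: -14 cm is -0.14, -1.5 cm is -0.015.

>>> send_rows([
  [[0,0,-0.005,0,0,0],[0,0,-0.015,0,0,0],[0,0,-0.03,0,0,0],[0,0,-0.05,0,0,0],[0,0,-0.075,0,0,0],[0,0,-0.1,0,0,0],[0,0,-0.125,0,0,0],[0,0,-0.14,0,0,0]],
])

```text
clock: 23.73
tool_pos: [0.6485, 0.1347, 0.1346]
orientation: [-179.8, 0.1, -93.3]
force: [0.0, 0.2, 0.2]
opening: 0.0432
gripper_force: 30.0
```

```bash
python3 -c "
from h import *
rows(.4785,.3595,.13,-93.4)
t=snap('top');np.savez('t6.npz',**t)
for b in blobs(t['img'],(0,0,170),(179,60,255),(175,220,235,280),300): print(b[0],b[1],onz(t,b[0],.005))"
```

```text
at [0.6485 0.1347 0.1346] [-1.798e+02  8.000e-02 -9.334e+01] -> [-21.45  18.28   0.42] [-0.2   0.08  0.06] t 23.7 open 0.0432 F [0.  0.2 0.2] gf 30.0
```

Scaled: -20 cm is -0.2, -18 cm is -0.18.

>>> send_rows([
  [[-0.01,0.009,0,0,0,0],[-0.03,0.026,0,0,0,0],[-0.06,0.051,0,0,0,0],[-0.09,0.077,0,0,0,0],[-0.12,0.102,0,0,0,0],[-0.15,0.128,0,0,0,0],[-0.18,0.153,0,0,0,0],[-0.2,0.17,0,0,0,0]],
])

```text
clock: 24.45
tool_pos: [0.4867, 0.3463, 0.1303]
orientation: [180.0, 0.0, -93.3]
force: [0.1, -0.1, -1.1]
opening: 0.0433
gripper_force: 30.0
```

Scaled: -1.4 cm is -0.014, 1.2 cm is 0.012.

>>> send_rows([
  [[-0.01,0.009,0,0,0,0],[-0.014,0.012,0,0,0,0],[-0.014,0.012,0,0,0,0],[-0.014,0.012,0,0,0,0],[-0.014,0.012,0,0,0,0]],
])

```text
clock: 24.87
tool_pos: [0.4788, 0.3578, 0.1302]
orientation: [180.0, -0.0, -93.4]
force: [-0.6, -0.8, -1.9]
opening: 0.0436
gripper_force: 30.0
```

```bash
python3 -c "
from h import *
rows(.4785,.3595,.0,-93.4)
s=snap('wrist');np.savez('w6.npz',**s);t=snap('scene');np.savez('s6.npz',**t)
b=s['img'][100:400,80:480]; a=cv2.resize(t['img'][210:360,190:390],None,fx=2,fy=2)
cv2.imwrite('pics/w6.png',cv2.cvtColor(np.hstack([a,b]),cv2.COLOR_RGB2BGR))"
```

```text
at [0.4788 0.3578 0.1302] [ 1.7999e+02 -2.0000e-02 -9.3430e+01] -> [-0.17  0.04 13.02] [ 0.01 -0.02 -0.03] t 24.9 open 0.0436 F [-0.6 -0.8 -1.9] gf 30.0
```

View pics/w6.png

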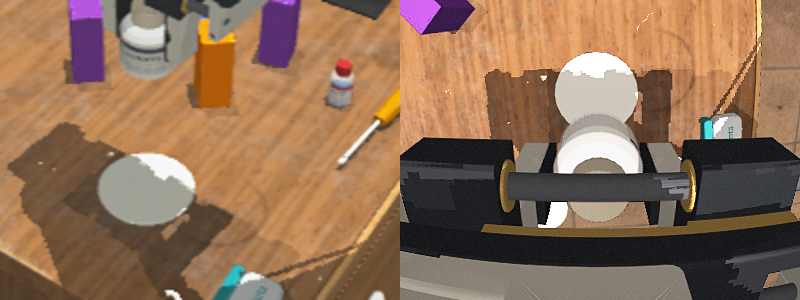

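The jar is held upright. The wrist view shows the plate as a circle centred near (597,93) in the picture.

```bash
python3 - <<'E'
from h import *
W=dict(np.load('w6.npz')); B=dict(np.load('s6.npz')); w=lambda u,v:(80+u-400,100+v)
l,r,t=[onz(W,w(*p),.005) for p in((555,93),(638,93),(597,52))]; print(l,r,t); print('ctr',(l+r)/2,'top edge y+.042',t[1]+.042)
s=lambda u,v:(190+u/2,210+v/2)
print(onz(B,s(147,190),.005))
rows(.4785,.3592,.0,-93.4)
E
```

```text
[0.52024723 0.35613706 0.005     ] [0.43729146 0.36126226 0.005     ] [0.47574711 0.31793679 0.005     ]
ctr [0.47876935 0.35869966 0.005     ] top edge y+.042 0.3599367908902938
[0.47561922 0.36187861 0.005     ]
at [0.479  0.3577 0.1302] [ 1.7999e+02 -2.0000e-02 -9.3460e+01] -> [-0.15  0.05 13.02] [ 0.01 -0.02 -0.06] t 25.0 open 0.0432 F [-0.5  0.2 -1.3] gf 30.0
```

Plate centre (.4785, .3595) is confirmed, so I'll lower the jar (contact expected at TCP z ≈ −0.0075).

Scaled: 13.2 cm is 0.132, 13 cm is 0.13.

>>> send_rows([
  [[-0.001,0,0.01,0,0,0],[-0.001,0,0.03,0,0,0],[-0.001,0,0.055,0,0,0],[-0.001,0,0.08,0,0,0],[-0.001,0,0.105,0,0,0],[-0.001,0,0.12,0,0,0],[-0.001,0,0.13,0,0,0],[-0.001,0,0.132,0,0,0]],
])

```text
clock: 25.63
tool_pos: [0.4777, 0.3582, -0.0042]
orientation: [179.9, -0.2, -93.4]
force: [-0.2, -0.6, -0.9]
opening: 0.0434
gripper_force: 30.0
```

Scaled: 0.3 cm is 0.003, 0.2 cm is 0.002.

>>> send_rows([
  [[0,0,0.001,0,0,0],[0,0,0.002,0,0,0],[0,0,0.003,0,0,0],[0,0,0.003,0,0,0],[0,0,0.003,0,0,0]],
])

```text
clock: 26.05
tool_pos: [0.4787, 0.3602, -0.0038]
orientation: [-180.0, 0.1, -93.4]
force: [-0.1, 0.0, -0.4]
opening: 0.0429
gripper_force: 30.0
```

>>> send_rows([
  [[0,0,0.001,0,0,0],[0,0,0.002,0,0,0],[0,0,0.003,0,0,0],[0,0,0.003,0,0,0],[0,0,0.003,0,0,0]],
])

```text
clock: 26.47
tool_pos: [0.4784, 0.3599, -0.0075]
orientation: [-180.0, 0.0, -93.4]
force: [0.3, -1.0, 1.3]
opening: 0.0435
gripper_force: 30.0
```

Scaled: 0.05 cm is 0.0005.

>>> send_rows([
  [[0,0,0.0005,0,0,0],[0,0,0.0005,0,0,0]],
])

```text
clock: 26.63
tool_pos: [0.4785, 0.36, -0.0076]
orientation: [-180.0, 0.0, -93.4]
force: [-2.3, -0.9, 5.0]
opening: 0.0436
gripper_force: 30.0
```

Scaled: -12 cm is -0.12, -8 cm is -0.08.

>>> send_rows([
  [[0,0,0,0,0,0],[0,0,0,0,0,0],[0,0,0,0,0,0],[0,0,0,0,0,0],[0,0,-0.01,0,0,0],[0,0,-0.04,0,0,0],[0,0,-0.08,0,0,0],[0,0,-0.12,0,0,0]],
], fingers=0.8)

```text
clock: 27.3
tool_pos: [0.4779, 0.359, 0.1131]
orientation: [179.9, -0.1, -93.4]
force: [0.1, 1.5, 0.1]
opening: 0.0702
gripper_force: 0.0
```

```bash
python3 -c "
from h import *
s=snap('wrist');np.savez('w7.npz',**s);t=snap('scene');np.savez('s7.npz',**t)
rows(.457,-.025,.20,-152)
a=cv2.resize(t['img'][150:350,220:420],None,fx=2,fy=2); b=np.zeros((400,400,3),np.uint8); b[:300]=s['img'][60:360,80:480]
cv2.imwrite('pics/w7.png',cv2.cvtColor(np.hstack([a,b]),cv2.COLOR_RGB2BGR))"
```

```text
at [0.4817 0.363  0.1201] [-179.54    0.51  -93.28] -> [38.81  0.17 -8.34] [-0.15  0.7  58.71] t 27.4 open 0.0701 F [ 1.4  0.1 -1. ] gf 0.0
```

View pics/w7.png

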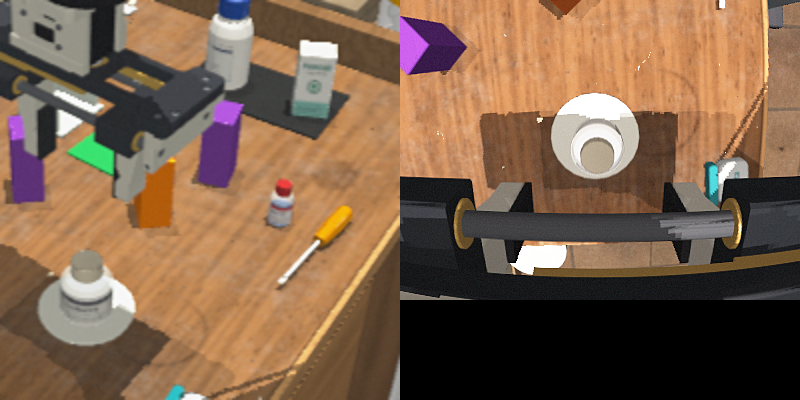

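The jar stands in the middle of the plate (picture right: plate (594,135), jar base about the same). The bottle and carton still stand on the mat. Next is the carton.

Scaled: 23.5 cm is 0.235, 20 cm is 0.2, 42 degrees is 0.1833.

>>> send_rows([
  [[0.01,0,-0.03,0,0,0.0087],[0.03,0,-0.06,0,0,0.0262],[0.06,0,-0.08,0,0,0.0524],[0.095,0,-0.08,0,0,0.0785],[0.13,0,-0.08,0,0,0.1047],[0.165,0,-0.08,0,0,0.1309],[0.2,0,-0.08,0,0,0.1571],[0.235,0,-0.08,0,0,0.1833]],
], fingers=0.6)

```text
clock: 28.07
tool_pos: [0.4641, 0.1236, 0.1928]
orientation: [-180.0, 0.1, -135.6]
force: [1.6, -1.0, -0.6]
opening: 0.0523
gripper_force: 0.0
```

```bash
python3 -c "
from h import *
rows(.458,-.024,.18,-151.7)"
```

```text
at [0.4641 0.1236 0.1928] [-1.7999e+02  7.0000e-02 -1.3564e+02] -> [ 10.76 -10.13   1.27] [-0.    0.07 16.06] t 28.1 open 0.0523 F [ 1.6 -1.  -0.6] gf 0.0
```

Scaled: 10.8 cm is 0.108, -10.1 cm is -0.101, 16 degrees is 0.0698.

>>> send_rows([
  [[0.02,-0.02,0,0,0,0.0175],[0.04,-0.04,0,0,0,0.0349],[0.065,-0.06,0,0,0,0.0524],[0.09,-0.084,0.005,0,0,0.0698],[0.108,-0.101,0.013,0,0,0.0698],[0.108,-0.101,0.013,0,0,0.0698],[0.108,-0.101,0.013,0,0,0.0698],[0.108,-0.101,0.013,0,0,0.0698]],
])

```text
clock: 28.73
tool_pos: [0.4589, -0.0225, 0.1795]
orientation: [-180.0, 0.1, -151.4]
force: [-0.3, -0.2, 0.9]
opening: 0.0524
gripper_force: 0.0
```

```bash
python3 -c "
from h import *
rows(.458,-.024,.022,-151.7)"
```

```text
at [ 0.4589 -0.0225  0.1795] [-1.7999e+02  5.0000e-02 -1.5140e+02] -> [ 0.16 -0.08 15.75] [-0.01  0.05  0.3 ] t 28.7 open 0.0524 F [-0.3 -0.2  0.9] gf 0.0
```

Scaled: 15.6 cm is 0.156, 15.5 cm is 0.155.

>>> send_rows([
  [[0.001,0,0.025,0,0,0],[0.001,0,0.05,0,0,0],[0.001,0,0.075,0,0,0],[0.001,0,0.1,0,0,0],[0.001,0,0.125,0,0,0],[0.001,0,0.145,0,0,0],[0.001,0,0.155,0,0,0],[0.001,0,0.156,0,0,0]],
])

```text
clock: 29.4
tool_pos: [0.4568, -0.0224, 0.0212]
orientation: [180.0, -0.2, -151.3]
force: [0.7, -0.2, 0.6]
opening: 0.0523
gripper_force: 0.0
```

>>> send_rows([
  [[0,0,0,0,0,0],[0,0,0,0,0,0],[0,0,0,0,0,0],[0,0,0,0,0,0],[0,0,0,0,0,0],[0,0,0,0,0,0],[0,0,0,0,0,0]],
], fingers=0)

```text
clock: 29.98
tool_pos: [0.4587, -0.0226, 0.0237]
orientation: [-180.0, 0.1, -151.4]
force: [-0.9, 2.8, 7.1]
opening: 0.03
gripper_force: 29.3
```

Scaled: -13 cm is -0.13, -12 cm is -0.12.

>>> send_rows([
  [[0,0,-0.005,0,0,0],[0,0,-0.015,0,0,0],[0,0,-0.03,0,0,0],[0,0,-0.05,0,0,0],[0,0,-0.075,0,0,0],[0,0,-0.1,0,0,0],[0,0,-0.12,0,0,0],[0,0,-0.13,0,0,0]],
])

```text
clock: 30.65
tool_pos: [0.4588, -0.023, 0.1557]
orientation: [-179.9, 0.2, -151.4]
force: [0.3, 0.9, -1.2]
opening: 0.0302
gripper_force: 29.3
```

```bash
python3 -c "
from h import *
rows(.5957,.1702,.15,-93.3)"
```

```text
at [ 0.4588 -0.023   0.1557] [-179.94    0.19 -151.36] -> [-21.28  10.39   0.63] [ -0.15   0.15 -58.06] t 30.6 open 0.0302 F [ 0.3  0.9 -1.2] gf 29.3
```

Scaled: -19 cm is -0.19, 1.2 cm is 0.012, -44 degrees is -0.192.

>>> send_rows([
  [[-0.007,0.004,0,0,0,-0.0131],[-0.025,0.012,0,0,0,-0.0349],[-0.05,0.024,0,0,0,-0.0611],[-0.08,0.039,0,0,0,-0.0873],[-0.11,0.054,0,0,0,-0.1134],[-0.14,0.069,0,0,0,-0.1396],[-0.17,0.083,0,0,0,-0.1658],[-0.19,0.093,0,0,0,-0.192]],
])

```text
clock: 31.32
tool_pos: [0.581, 0.1516, 0.1517]
orientation: [180.0, -0.0, -107.0]
force: [0.9, -0.3, -0.6]
opening: 0.0302
gripper_force: 29.3
```

```bash
python3 -c "
from h import *
rows(.5957,.1702,.12,-93.3)"
```

```text
at [0.581  0.1516 0.1517] [ 1.7996e+02 -5.0000e-02 -1.0704e+02] -> [-2.21 -0.86  3.17] [  0.05  -0.04 -13.74] t 31.3 open 0.0302 F [ 0.9 -0.3 -0.6] gf 29.3
```

Scaled: 3 cm is 0.03, -2.2 cm is -0.022, -13.7 degrees is -0.0598.

>>> send_rows([
  [[-0.008,-0.003,0,0,0,-0.0196],[-0.016,-0.006,0.01,0,0,-0.0393],[-0.022,-0.009,0.02,0,0,-0.0598],[-0.022,-0.009,0.03,0,0,-0.0598],[-0.022,-0.009,0.03,0,0,-0.0598],[-0.022,-0.009,0.03,0,0,-0.0598]],
])

```text
clock: 31.82
tool_pos: [0.5942, 0.1672, 0.1218]
orientation: [179.9, -0.1, -93.8]
force: [-0.4, -0.3, 0.1]
opening: 0.03
gripper_force: 29.3
```

```bash
python3 - <<'E'
from h import *
W=snap('wrist'); np.savez('w8.npz',**W); im=W['img']
rows(.5957,.1702,.0235,-93.3)
b=max(blobs(im,(98,90,40),(125,255,255),(180,60,400,260)),key=lambda b:b[1][4]); print(b[1])
a,wh,an=cv2.minAreaRect(cv2.findContours(b[2],0,2)[0][0]); P=np.array([onz(W,p,.0025)[:2] for p in cv2.boxPoints((a,wh,an))]); print(P.round(4).tolist())
c=cv2.resize(im[60:260,160:400],None,fx=2.5,fy=2.5,interpolation=cv2.INTER_CUBIC); cv2.imwrite('pics/w8.png',cv2.cvtColor(c,cv2.COLOR_RGB2BGR))
E
```

```text
at [0.5948 0.1674 0.1227] [ 1.7996e+02 -4.0000e-02 -9.3800e+01] -> [-0.29 -0.08  9.92] [ 0.04 -0.04 -0.5 ] t 31.9 open 0.0299 F [ 0.6  0.6 -0.1] gf 29.3
[ 246  108   73   56 3852]
[[0.6168, 0.0825], [0.5491, 0.0869], [0.5519, 0.1398], [0.621, 0.1351]]
```

Scaled: 9.7 cm is 0.097, 9.3 cm is 0.093, -0.5 degrees is -0.0022.

>>> send_rows([
  [[-0.002,-0.001,0.015,0,0,-0.0022],[-0.0035,-0.001,0.03,0,0,-0.0022],[-0.0035,-0.001,0.05,0,0,-0.0022],[-0.0035,-0.001,0.07,0,0,-0.0022],[-0.0035,-0.001,0.085,0,0,-0.0022],[-0.0035,-0.001,0.093,0,0,-0.0022],[-0.0035,-0.001,0.097,0,0,-0.0022],[-0.0035,-0.001,0.097,0,0,-0.0022]],
])

```text
clock: 32.53
tool_pos: [0.5963, 0.1712, 0.0259]
orientation: [180.0, -0.0, -93.2]
force: [0.3, -0.2, -0.0]
opening: 0.0301
gripper_force: 29.3
```

Scaled: 0.1 cm is 0.001.

>>> send_rows([
  [[0,0,0,0,0,0],[0,0,0.001,0,0,0],[0,0,0.001,0,0,0],[0,0,0.001,0,0,0]],
])

```text
clock: 32.87
tool_pos: [0.5967, 0.1716, 0.0256]
orientation: [-179.9, 0.0, -93.2]
force: [0.6, 0.3, -0.2]
opening: 0.0304
gripper_force: 29.3
```

Scaled: 0.2 cm is 0.002, 0.1 cm is 0.001.

>>> send_rows([
  [[0,0,0.001,0,0,0],[0,0,0.002,0,0,0],[0,0,0.002,0,0,0],[0,0,0.002,0,0,0]],
])

```text
clock: 33.2
tool_pos: [0.5964, 0.1715, 0.0229]
orientation: [-180.0, 0.0, -93.2]
force: [-0.4, 0.7, -0.5]
opening: 0.0303
gripper_force: 29.3
```

```bash
python3 -c "
from h import *
rows(.596,.171,.0225,-93.3)"
```

```text
at [0.5964 0.1715 0.0229] [-179.99    0.    -93.16] -> [0.05 0.04 0.04] [-0.01  0.    0.14] t 33.2 open 0.0303 F [-0.4  0.7 -0.5] gf 29.3
```

Scaled: 0.1 cm is 0.001, 0.05 cm is 0.0005.

>>> send_rows([
  [[0,0,0.0005,0,0,0],[0,0,0.001,0,0,0],[0,0,0.001,0,0,0]],
])

```text
clock: 33.45
tool_pos: [0.5966, 0.1715, 0.0228]
orientation: [-180.0, -0.0, -93.1]
force: [-1.4, 0.8, 6.3]
opening: 0.0305
gripper_force: 29.3
```

Scaled: -12 cm is -0.12, -8 cm is -0.08.

>>> send_rows([
  [[0,0,0,0,0,0],[0,0,0,0,0,0],[0,0,0,0,0,0],[0,0,0,0,0,0],[0,0,-0.01,0,0,0],[0,0,-0.04,0,0,0],[0,0,-0.08,0,0,0],[0,0,-0.12,0,0,0]],
], fingers=0.5)

```text
clock: 34.12
tool_pos: [0.5956, 0.1709, 0.1431]
orientation: [179.9, -0.1, -93.2]
force: [2.5, 1.3, -0.1]
opening: 0.0438
gripper_force: 0.0
```

```bash
python3 -c "
from h import *
rows(.5534,-.0247,.19,-134)"
```

```text
at [0.5956 0.1709 0.1431] [ 1.799e+02 -9.000e-02 -9.316e+01] -> [19.77  3.15 -4.66] [ 0.07 -0.12 40.84] t 34.1 open 0.0438 F [ 2.5  1.3 -0.1] gf 0.0
```

Scaled: 19.8 cm is 0.198, 19.5 cm is 0.195, 40.8 degrees is 0.178.

>>> send_rows([
  [[0.01,0,-0.03,0,0,0.0218],[0.03,0.004,-0.047,0,0,0.0436],[0.06,0.01,-0.047,0,0,0.0698],[0.095,0.015,-0.047,0,0,0.096],[0.13,0.02,-0.047,0,0,0.1222],[0.165,0.026,-0.047,0,0,0.1484],[0.195,0.031,-0.047,0,0,0.178],[0.198,0.031,-0.047,0,0,0.178]],
], fingers=0.85)

```text
clock: 34.78
tool_pos: [0.5528, -0.0283, 0.1899]
orientation: [-180.0, -0.0, -134.5]
force: [0.1, 0.7, -0.1]
opening: 0.0743
gripper_force: 0.0
```

```bash
python3 -c "
from h import *
W=snap('wrist'); np.savez('w9.npz',**W)
rows(.5534,-.0247,.018,-134)
b=max(blobs(W['img'],(100,110,30),(125,255,255),(180,130,400,330)),key=lambda b:b[1][4]); print(b[0],b[1],onz(W,b[0],.113))"
```

```text
at [ 0.5537 -0.0272  0.1899] [-1.7997e+02  3.0000e-02 -1.3421e+02] -> [-0.15  0.2  17.19] [-0.03  0.03 -0.21] t 34.8 open 0.0742 F [-0.  -0.4  0.7] gf 0.0
[278.12996109 206.37198444] [ 259  186   39   42 1285] [ 0.55210545 -0.02665609  0.113     ]
```

Bottle cap seen at (.552, −.027), as left. Descending now.

Scaled: 17.1 cm is 0.171, 16.8 cm is 0.168.

>>> send_rows([
  [[-0.001,0.001,0.025,0,0,0],[-0.001,0.001,0.05,0,0,0],[-0.001,0.001,0.075,0,0,0],[-0.001,0.001,0.1,0,0,0],[-0.001,0.001,0.125,0,0,0],[-0.001,0.001,0.15,0,0,0],[-0.001,0.001,0.168,0,0,0],[-0.001,0.001,0.171,0,0,0]],
])

```text
clock: 35.5
tool_pos: [0.5525, -0.0229, 0.0149]
orientation: [179.8, -0.2, -133.9]
force: [-1.4, -0.3, 0.2]
opening: 0.0748
gripper_force: 0.0
```

>>> send_rows([
  [[0,0,0,0,0,0],[0,0,0,0,0,0],[0,0,0,0,0,0],[0,0,0,0,0,0],[0,0,0,0,0,0],[0,0,0,0,0,0],[0,0,0,0,0,0]],
], fingers=0)

```text
clock: 36.08
tool_pos: [0.5555, -0.023, 0.0191]
orientation: [-179.9, 0.1, -133.9]
force: [-0.1, 0.1, 6.9]
opening: 0.0477
gripper_force: 30.0
```

Scaled: -11.5 cm is -0.115, -11 cm is -0.11.

>>> send_rows([
  [[0,0,-0.005,0,0,0],[0,0,-0.015,0,0,0],[0,0,-0.03,0,0,0],[0,0,-0.05,0,0,0],[0,0,-0.07,0,0,0],[0,0,-0.09,0,0,0],[0,0,-0.11,0,0,0],[0,0,-0.115,0,0,0]],
])

```text
clock: 36.75
tool_pos: [0.556, -0.023, 0.1369]
orientation: [-179.8, 0.2, -133.9]
force: [0.2, -0.5, -0.2]
opening: 0.0478
gripper_force: 30.0
```

```bash
python3 -c "
from h import *
rows(.592,.1105,.135,-134)"
```

```text
at [ 0.556  -0.023   0.1369] [-179.83    0.22 -133.94] -> [-12.11   6.68   0.21] [-0.17  0.22  0.06] t 36.8 open 0.0478 F [ 0.2 -0.5 -0.2] gf 30.0
```

Scaled: -12.1 cm is -0.121, -12 cm is -0.12.

>>> send_rows([
  [[-0.01,0.005,0,0,0,0],[-0.03,0.016,0,0,0,0],[-0.055,0.03,0,0,0,0],[-0.08,0.044,0,0,0,0],[-0.105,0.058,0,0,0,0],[-0.12,0.066,0,0,0,0],[-0.121,0.067,0,0,0,0],[-0.121,0.067,0,0,0,0]],
])

```text
clock: 37.42
tool_pos: [0.5897, 0.1114, 0.1317]
orientation: [179.9, -0.1, -133.9]
force: [-0.0, -0.5, -1.6]
opening: 0.0478
gripper_force: 30.0
```

```bash
python3 -c "
from h import *
rows(.5924,.1105,.023,-134)"
```

```text
at [0.5897 0.1114 0.1317] [ 1.7995e+02 -1.0000e-01 -1.3388e+02] -> [-0.15 -0.27 10.87] [ 0.05 -0.1   0.12] t 37.4 open 0.0478 F [-0.  -0.5 -1.6] gf 30.0
```

Scaled: 10.6 cm is 0.106, 10 cm is 0.1.

>>> send_rows([
  [[-0.001,-0.001,0.01,0,0,0],[-0.001,-0.002,0.025,0,0,0],[-0.001,-0.002,0.045,0,0,0],[-0.001,-0.002,0.065,0,0,0],[-0.001,-0.002,0.085,0,0,0],[-0.001,-0.002,0.1,0,0,0],[-0.001,-0.002,0.106,0,0,0],[-0.001,-0.002,0.106,0,0,0]],
])

```text
clock: 38.08
tool_pos: [0.5908, 0.1082, 0.0248]
orientation: [179.9, -0.2, -134.0]
force: [-0.7, 0.3, -1.0]
opening: 0.0478
gripper_force: 30.0
```

Scaled: 0.3 cm is 0.003, 0.2 cm is 0.002.

>>> send_rows([
  [[0,0,0.001,0,0,0],[0,0,0.002,0,0,0],[0,0,0.003,0,0,0],[0,0,0.003,0,0,0],[0,0,0.003,0,0,0]],
])

```text
clock: 38.5
tool_pos: [0.5927, 0.1099, 0.0245]
orientation: [-180.0, 0.1, -134.0]
force: [-0.1, -0.1, -1.5]
opening: 0.0481
gripper_force: 30.0
```

```bash
python3 -c "
from h import *
rows(.5924,.1105,.0178,-134)"
```

```text
at [0.5927 0.1099 0.0245] [-1.7998e+02  6.0000e-02 -1.3396e+02] -> [-0.02  0.06  0.67] [-0.02  0.06  0.04] t 38.5 open 0.0481 F [-0.1 -0.1 -1.5] gf 30.0
```

Scaled: 0.5 cm is 0.005, 0.4 cm is 0.004.

>>> send_rows([
  [[0,0,0.002,0,0,0],[0,0,0.004,0,0,0],[0,0,0.005,0,0,0],[0,0,0.005,0,0,0],[0,0,0.005,0,0,0]],
])

```text
clock: 38.92
tool_pos: [0.5923, 0.1098, 0.0187]
orientation: [180.0, -0.0, -134.0]
force: [0.8, -0.4, -1.2]
opening: 0.0478
gripper_force: 30.0
```

Scaled: 0.15 cm is 0.0015, 0.1 cm is 0.001.

>>> send_rows([
  [[0,0,0.001,0,0,0],[0,0,0.0015,0,0,0],[0,0,0.0015,0,0,0]],
])

```text
clock: 39.17
tool_pos: [0.5928, 0.11, 0.0181]
orientation: [-180.0, 0.0, -133.9]
force: [-0.8, -0.0, 5.0]
opening: 0.048
gripper_force: 30.0
```

Contact. I'll release by opening only as wide as before, then rise and look.

Scaled: -12 cm is -0.12, -8 cm is -0.08.

>>> send_rows([
  [[0,0,0,0,0,0],[0,0,0,0,0,0],[0,0,0,0,0,0],[0,0,0,0,0,0],[0,0,-0.01,0,0,0],[0,0,-0.04,0,0,0],[0,0,-0.08,0,0,0],[0,0,-0.12,0,0,0]],
], fingers=0.8)

```text
clock: 39.83
tool_pos: [0.5916, 0.1093, 0.1387]
orientation: [180.0, -0.1, -134.0]
force: [1.4, 1.3, 0.8]
opening: 0.07
gripper_force: 0.0
```

Scaled: -10 cm is -0.1, -8 cm is -0.08.

>>> send_rows([
  [[0.01,-0.005,-0.02,0,0,0],[0.04,-0.02,-0.05,0,0,0],[0.07,-0.04,-0.08,0,0,0],[0.1,-0.06,-0.1,0,0,0],[0.1,-0.06,-0.1,0,0,0],[0.1,-0.06,-0.1,0,0,0]],
])

```text
clock: 40.33
tool_pos: [0.5666, -0.0058, 0.2407]
orientation: [-179.8, 0.2, -134.1]
force: [0.0, 0.3, -0.6]
opening: 0.0703
gripper_force: 0.0
```

```bash
python3 -c "
from h import *
t=snap('scene');np.savez('s10.npz',**t); s=snap('top');np.savez('t10.npz',**s); w=snap('wrist'); np.savez('w10.npz',**w)
a=cv2.resize(t['img'][135:335,210:360],None,fx=2.6,fy=2.6,interpolation=cv2.INTER_CUBIC); b=cv2.resize(s['img'][140:260,180:340],None,fx=2.4,fy=2.4,interpolation=cv2.INTER_CUBIC)
c=np.zeros((590,800,3),np.uint8); c[:520,:390]=a; c[:288,400:784]=b; c[300:590,400:800]=w['img'][60:350,80:480]
cv2.imwrite('pics/f.png',cv2.cvtColor(c,cv2.COLOR_RGB2BGR)); rows(.55,.05,.25,-134)"
```

```text
at [ 0.5658 -0.0035  0.2369] [ 1.7996e+02 -2.0000e-02 -1.3398e+02] -> [-2.75  4.85 -1.31] [ 0.04 -0.02  0.02] t 40.5 open 0.0704 F [ 0.2  0.6 -0.9] gf 0.0
```

View pics/f.png

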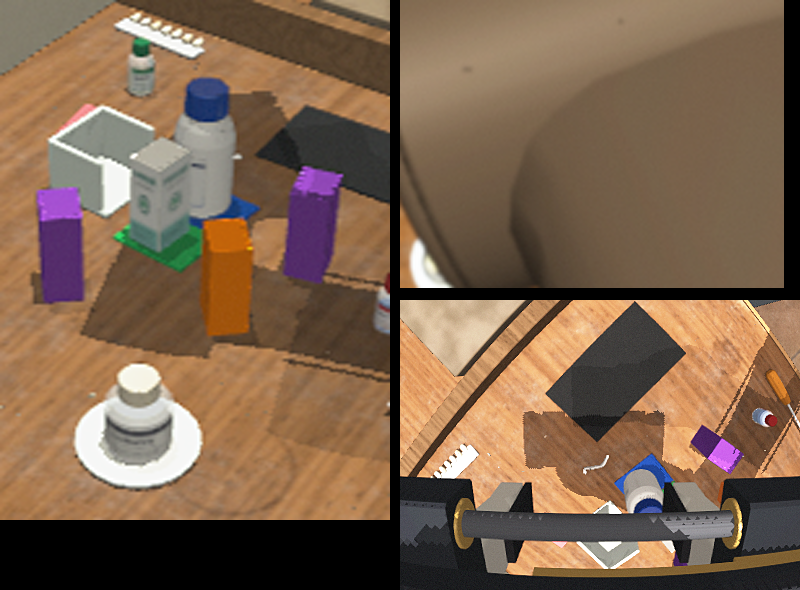

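All three stand upright. The bottle cap at scene px (290,169) and carton top at (271.5,194) match their starting pixels within 0.3 px. The jar sits in the middle of the plate.

```bash
python3 -c "
from h import *
B=dict(np.load('s10.npz')); print(onz(B,(210+139/2.6,135+374/2.6),.063)); print(ctrl.get_obs()['qvel'].round(1)); print(ctrl.close_job())"
```

```text
[0.47772668 0.35951258 0.063     ]
[ 0.9  0.9 -0.4  0.1  0.   0.2]
the job is handed in; nothing more can be done
None
```

Job handed in at about 40 s: by the last camera check the jar stands in the middle of the plate and the bottle and carton are back upright where they started on their pads, though the hand-in returned no verdict.

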